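# Gauge the grinder burr sets and load the cleaner

## Task

Take the feeler from its holder and, working from the robot's left to its right, try its blade straight down in the gap between the two discs of each burr set on the counter: it either slides well in (15 mm or more) or jams just below the rims; press only lightly. Stand the sets it slides into in the low plywood tray and the sets it jams in on the floor of the cleaner's steel tank, all upright, and put the feeler back in its holder. Once every jammed set is in the tank (and in any case after the testing), turn the cleaner's dial to its long mark; leave the other things on the counter where they are.

Things in the scene. Friction and masses are not known exactly. Their poses are not given: they have to be found in the camera images.
- left_a_mid (a point): Centre (29 mm up, midway between the discs) of a burr set: two steel discs, 56 mm across, 12 thick, on edge side by side, 8 mm gap, on a black foot 56 (x) x 50 (y) x 8 mm; 58 mm high, 0.28 to 0.46 kg. Own y: the discs' axis, across the gap. Grip its 32 mm over the discs' flat outer faces, above the foot. Leftmost (largest y) place. Of left_a and left_b only one is present.
- left_b_mid (a point): Leftmost place; looks, size and axes as left_a. All six sets: own x runs along the gap, whose mouth is 29 mm above this point; webs close its ends, leaving it 30 mm long. In a free set the 8 mm gap goes 22 mm down to the axle; in a seized one the inner faces, from 7 mm below the mouth, are 1.5 mm apart.
- mid_a_mid (a point): Burr set in the middle place; all as left_a and left_b. Either mid_a or mid_b or neither is present.
- mid_b_mid (a point): Burr set in the middle place; all as left_a and left_b.
- right_a_mid (a point): Burr set in the rightmost place (smallest y); all as left_a and left_b. Of right_a and right_b only one is present.
- right_b_mid (a point): Burr set in the rightmost place; all as left_a and left_b.
- feeler_grip (a point): Centre of the feeler's black handle, 30 (x) x 14 (y) x 40 mm high, above a collar 36 x 26 x 4 mm and a steel blade 14 (x) x 3 (y) mm that reaches 45 mm below the collar; the tip is 69 mm straight below this point. 60 g. Own z up, own y across the 14 mm handle and the 3 mm blade.
- feeler_tip (a point): Middle of the lower end of the feeler's blade (same axes as the feeler).
- holder_top (a point): Mouth of the slot in the middle of the top of the fixed wooden feeler holder: block 56 x 44 x 60 mm on a base 76 x 56 x 12 mm. Slot 28 (own x) x 12 (own y) mm, 48 deep. In place the blade hangs in the slot, the collar rests flat on the top face, tip 45 mm below and handle centre 24 mm above this point.
- tray_floor (a point): Middle of the inner floor (6 mm above the counter) of the fixed low plywood tray: inside 228 (own x) x 144 (own y) mm, walls 6 mm thick, rim 28 mm above the counter.
- tank_floor (a point): Middle of the inner floor (15 mm above the counter) of the fixed ultrasonic cleaner's open steel tank: inside 290 (own x, away from the robot) x 130 (own y) mm, walls 12 mm, rim 95 mm above the counter. A steel filter basket, 58 mm wide, 26 high, is fixed in it at own x = +110 mm. The deck with the dial is at its near end.
- dial_grip (a point): On the vertical axis of the cleaner's dial, at the height to grip, 120 mm above the counter: a black bar 46 x 12 mm, 24 mm high, its top 11 mm above this point. Turns with the dial: own x along the bar to its pointer end, own y across its 12 mm. The deck is 95 mm above the counter.
- dial (a joint): Dial angle, rad, growing clockwise seen from above. It clicks into 0 (dot, off), 0.6 (short mark), 1.2 (the one long mark) and 1.8 (short mark), springs to the nearest of them when let go, turns with under 0.1 N m, stops just beyond 0 and 1.8. At 0 the pointer points along the tank's own +x.
Mind the look-alikes: they are no part of the job. Leave any red or yellow look-alike of the part that bears left_a_mid alone.

How it is judged (in metres and radians):
On the way, in this order (a step that is already met when the one before it is completed fails the run):
1. the blade is tried in the gap of the leftmost set: it slides at least 12 mm down between the discs (x of feeler_tip in the frame of left_a_mid between -0.014 and 0.014 m and y of feeler_tip in the frame of left_a_mid between -0.006 and 0.006 m and z of feeler_tip in the frame of left_a_mid below 0.017 m), for 0.1 s.
2. the blade is tried in the gap of the leftmost set: it goes in past the rims and jams, pressed lightly (x of feeler_tip in the frame of left_b_mid between -0.014 and 0.014 m and y of feeler_tip in the frame of left_b_mid between -0.006 and 0.006 m and z of feeler_tip in the frame of left_b_mid between 0.01 and 0.025 m and contact force between feeler and left_b above 1 N), for 0.1 s.
3. the blade is tried in the gap of the middle set: it slides at least 12 mm down between the discs (x of feeler_tip in the frame of mid_a_mid between -0.014 and 0.014 m and y of feeler_tip in the frame of mid_a_mid between -0.006 and 0.006 m and z of feeler_tip in the frame of mid_a_mid below 0.017 m), for 0.1 s.
4. the blade is tried in the gap of the middle set: it goes in past the rims and jams, pressed lightly (x of feeler_tip in the frame of mid_b_mid between -0.014 and 0.014 m and y of feeler_tip in the frame of mid_b_mid between -0.006 and 0.006 m and z of feeler_tip in the frame of mid_b_mid between 0.01 and 0.025 m and contact force between feeler and mid_b above 1 N), for 0.1 s.
5. the blade is tried in the gap of the rightmost set: it slides at least 12 mm down between the discs (x of feeler_tip in the frame of right_a_mid between -0.014 and 0.014 m and y of feeler_tip in the frame of right_a_mid between -0.006 and 0.006 m and z of feeler_tip in the frame of right_a_mid below 0.017 m), for 0.1 s.
6. the blade is tried in the gap of the rightmost set: it goes in past the rims and jams, pressed lightly (x of feeler_tip in the frame of right_b_mid between -0.014 and 0.014 m and y of feeler_tip in the frame of right_b_mid between -0.006 and 0.006 m and z of feeler_tip in the frame of right_b_mid between 0.01 and 0.025 m and contact force between feeler and right_b above 1 N), for 0.1 s.
7. every set in which the blade jammed stands on the floor of the cleaner's tank (x of left_b_mid in the frame of tank_floor between -0.12 and 0.12 m and y of left_b_mid in the frame of tank_floor between -0.045 and 0.045 m and z of left_b_mid in the frame of tank_floor between 0.022 and 0.036 m and angle between each of left_b_mid, mid_b_mid, right_b_mid's own z axis and vertical below 0.2 rad and linear speed of each of left_b, mid_b, right_b below 0.03 m/s and x of mid_b_mid in the frame of tank_floor between -0.12 and 0.12 m and y of mid_b_mid in the frame of tank_floor between -0.045 and 0.045 m and z of mid_b_mid in the frame of tank_floor between 0.022 and 0.036 m and x of right_b_mid in the frame of tank_floor between -0.12 and 0.12 m and y of right_b_mid in the frame of tank_floor between -0.045 and 0.045 m and z of right_b_mid in the frame of tank_floor between 0.022 and 0.036 m), for 0.2 s.
8. the dial is turned to the long mark (value of joint dial between 1.08 and 1.32 rad), for 0.2 s.
At the end, for the whole second after the job is handed in: Free sets stand upright (0.2 rad) on the tray's floor, centres within 90 x 50 mm either side of its middle; seized sets likewise on the tank's floor, within 120 x 45 mm; the dial is within 0.12 rad of the long mark (1.2); the feeler is upright in its holder, collar down (all of step 7 and all of step 8 and x of left_a_mid in the frame of tray_floor between -0.09 and 0.09 m and y of left_a_mid in the frame of tray_floor between -0.05 and 0.05 m and z of left_a_mid in the frame of tray_floor between 0.022 and 0.036 m and angle between each of left_a_mid, mid_a_mid, right_a_mid's own z axis and vertical below 0.2 rad and linear speed of each of left_a, mid_a, right_a, feeler below 0.03 m/s and x of mid_a_mid in the frame of tray_floor between -0.09 and 0.09 m and y of mid_a_mid in the frame of tray_floor between -0.05 and 0.05 m and z of mid_a_mid in the frame of tray_floor between 0.022 and 0.036 m and x of right_a_mid in the frame of tray_floor between -0.09 and 0.09 m and y of right_a_mid in the frame of tray_floor between -0.05 and 0.05 m and z of right_a_mid in the frame of tray_floor between 0.022 and 0.036 m and horizontal distance between feeler_tip and holder_top below 0.012 m and z of feeler_tip in the frame of holder_top below -0.041 m and angle between feeler_tip's own z axis and vertical below 0.12 rad); the robot touches nothing.
It fails at once if the blade is forced: more than 40 N between feeler and a burr set (contact force between feeler and left_a above 40 N or contact force between feeler and left_b above 40 N or contact force between feeler and mid_a above 40 N or contact force between feeler and mid_b above 40 N or contact force between feeler and right_a above 40 N or contact force between feeler and right_b above 40 N).
It fails at once if another thing on the counter is moved by more than 40 mm (distance of any of cup, tamper, jug, jar, saucer, spoon, demitasse from where it was at the start of the episode above 0.04 m).
Of left_a, left_b only 1 to 1 are there at a start; the rules pass over those that are not, and their reading is None.
Of mid_a, mid_b, demitasse only 1 to 1 are there at a start; the rules pass over those that are not, and their reading is None.
Of right_a, right_b only 1 to 1 are there at a start; the rules pass over those that are not, and their reading is None.
At some moment in a run one of left_a, left_b, mid_a, mid_b, right_a, right_b may be knocked a few centimetres aside while the robot is not near it.
It also fails if it takes over 208 s, if anything falls off the work surface, if the arm or the gripper's body presses on something with over 40 N, if the wrist force passes 120 N, or if a joint passes its speed limit or range.

## Robot

A 7-joint arm with a two-finger parallel gripper is mounted at the origin on the work surface. World frame = base frame: x ahead of the robot, y to its left, z up, the work surface at z = 0. Lengths are in mm, angles in rad, forces in N, time in s.
With the tool pointing down it reaches from about 350 to 775 mm from the base axis. Payload 3.1 kg.
Tool frame: the origin (TCP) lies at the very end of the fingers, on their centre line; the grasp point (between the pads) lies 19 mm behind it (ctrl.grasp_offset is the distance from the TCP to the grasp point, in mm); x points along the fingers, y is the direction in which the jaws open and shut, and the axes are right-handed (so a half turn about x gives the same grasp; the last joint's range is limited). The gripper opens to 85 mm and grips with 20 to 120 N. Pads are 22 mm wide; open, the fingers measure 114 mm over their backs; the gripper's body (76 mm by 85 mm) begins 54 mm behind the grasp point. The pads swing forward as they close: fully open they stand 13 mm farther back than shut.
Start: joints at [1.157, 0.311, 0.014, 1.512, -0.004, 1.319, -0.027], TCP at [199.844, -512.425, 231.304] pointing down, gripper open.
Joint ranges: [-2.7, 2.7], [-0.3, 1.91], [-1.27, 1.3], [0.12, 2.57], [-1.44, 4.58], [0.2, 2.03], [-3.05, 3.05]. Speed limits (rad/s): [2.79, 2.79, 3.14, 3.14, 3.14, 3.14, 3.14].

## Interface

Orientations are given as a rotation vector (axis times angle).
In Python, from bench import ctrl gives the robot as it stands. The module is installed in compiled form; this text tells all that it offers.
- The arm moves only by the tool send_rows, never from a script. Its argument "commands" is a list of rows, each a list of 5 numbers: the shift along the tool's x, y, z in m, then the turn about the tool's x in degrees, then the closure, from 0 (fully open) to 1 (shut). A call has 1 to 8 rows; each row is the pose to reach, as a shift and turn from the pose measured when the call began, along the tool's axes at that moment; what a row does not reach only later rows make up. A row lasts 1/8 s, in which the tool goes at most 62.5 mm and 10.7 degrees, less where a joint would pass 70% of its speed; a pose out of reach is approached as far as the arm can. A call with a gripper value outside its range is refused whole. The fingers move at their own pace and stop on an object; "squeeze" is the grip in N (left out, the last holds). Time passes only in rows, so rows that repeat a pose let the fingers close. It gives the time, the measured TCP pose, the force and the opening at its end, in the units of the state.
- ctrl.get_state(): the state, without advancing time (a new reading comes with each control period).
- ctrl.get_image(name): name is "side" or "top" or "wrist"; returns a dict with "img" (400x640x3 uint8, red, green, blue), "intrinsics" (3x3 intrinsics, pixels), "distortion" ([k1, k2, p1, p2, k3] as OpenCV has them; the pictures are not rectified), "cam_to_world" (4x4, takes a point from camera to world coordinates); the wrist camera has in their place "hand_eye" (4x4, takes a point from camera to tool coordinates, whose origin is the TCP and whose axes are the tool frame's). Camera axes: x right, y up, looking along -z (the intrinsics and any distortion apply to the point x, -y, -z); pixel columns grow to the right and rows downward; lengths in mm; the calibration is good to about 2 mm. A picture is of the moment at which its call begins: read the wrist's pose just before it. There is no depth.
- ctrl.hand_in(): hands the job in, once; it reports no verdict.
The state is a dict: "time_s": time; "joint_positions": joint angles; "qvel": joint speeds; "joint_efforts": joint torques, N m; "tcp_pos": TCP position; "tcp_rot": TCP orientation; "contact_force": force on the tool from outside, world axes, zero at the start; "wrist_torque": the same for the moment, N m; "finger_gap": opening from 0.0 (shut) to 1.0 (fully open).
Only numpy, scipy, OpenCV 4.12 (cv2) and the standard library are available. Lean on these libraries where they do the work, as an engineer would, in place of code of your own. Each camera call takes 0.05 s, during which the arm holds its last target. There are 200 camera calls.

## Working session

There is one attempt and no reset: what is moved stays moved. The work goes in short steps, Python scripts to look and compute and a tool call to move; the robot and the scene stay as the last step left them, time stands still between calls to the robot, and variables do not carry over. Pictures are saved under pics/ and viewed, about 12 in all and at most 16, crops included, and the job is handed in when it is done.

Besides the shell and the picture viewer there is one more tool, called after "Call:" in YAML: its name, and indented under it one key for each argument. send_rows: Moves the arm, as the interface text tells. Its arguments: {"type":"object","properties":{"commands":{"type":"array"},"squeeze":{"type":"number"}},"required":["commands"]}

```bash
mkdir -p pics; cat > h.py <<'E'
import numpy as np, cv2
from scipy.spatial.transform import Rotation as R
from bench import ctrl
def grab(name):
    s=ctrl.get_state(); d=ctrl.get_image(name)
    if name=="wrist":
        T=np.eye(4);T[:3,:3]=R.from_rotvec(s["tcp_rot"]).as_matrix();T[:3,3]=s["tcp_pos"]
        d["c2w"]=T@np.array(d["hand_eye"])
    else: d["c2w"]=np.array(d["cam_to_world"])
    return d
def save(d,n): cv2.imwrite(f"pics/{n}.png",cv2.cvtColor(d["img"],cv2.COLOR_RGB2BGR)); np.savez(f"pics/{n}.npz",img=d["img"],K=d["intrinsics"],D=d["distortion"],T=d["c2w"])
def load(n):
    z=np.load(f"pics/{n}.npz"); return dict(img=z["img"],intrinsics=z["K"],distortion=z["D"],c2w=z["T"])
def ray(d,px):
    p=cv2.undistortPoints(np.array(px,float).reshape(-1,1,2),np.array(d["intrinsics"],float),np.array(d["distortion"],float)).reshape(-1,2)
    v=np.c_[p[:,0],-p[:,1],-np.ones(len(p))]@d["c2w"][:3,:3].T
    return d["c2w"][:3,3],v
def plane(d,px,z):
    o,v=ray(d,px); t=(z-o[2])/v[:,2]; return o+v*t[:,None]
def proj(d,P):
    P=np.atleast_2d(P); q=(P-d["c2w"][:3,3])@d["c2w"][:3,:3]; q=q*[1,-1,-1]
    return cv2.projectPoints(q.reshape(-1,1,3),np.zeros(3),np.zeros(3),np.array(d["intrinsics"],float),np.array(d["distortion"],float))[0].reshape(-1,2)
def move(target,yaw=None):
    """shift in tool axes (mm) from present pose to TCP target; yaw= desired world angle of jaw axis (deg, mod 180)"""
    s=ctrl.get_state(); M=R.from_rotvec(s["tcp_rot"]).as_matrix()
    sh=M.T@(np.array(target,float)-s["tcp_pos"]); out=[sh.round(1)]
    cur=np.degrees(np.arctan2(M[1,1],M[0,1]))
    if yaw is not None:
        # tool x down: positive turn about tool x = clockwise from above
        dl=-((yaw-cur+90)%180-90); out.append(round(dl,1))
    return out, "yaw now %.1f"%cur
E
python3 - <<'E'
from h import *
print(ctrl.grasp_offset); s=ctrl.get_state(); print({k:np.round(v,3).tolist() for k,v in s.items()})
print(R.from_rotvec(s["tcp_rot"]).as_matrix().round(3))
for n in("top","side"):
    d=grab(n);save(d,n+"0");print(n,d["c2w"].round(2).tolist(),np.array(d["intrinsics"]).tolist(),d["distortion"])
E
```

```text
18.700000000000003
{'time_s': 0.0, 'joint_positions': [1.157, 0.312, 0.014, 1.513, -0.004, 1.319, -0.027], 'qvel': [-0.001, 0.0, 0.0, -0.001, 0.001, 0.001, -0.001], 'joint_efforts': [0.001, -37.991, 0.147, -23.059, 0.012, 0.014, -0.0], 'tcp_pos': [199.581, -511.714, 230.188], 'tcp_rot': [2.019, 0.382, -2.02], 'contact_force': [-0.092, 0.228, 0.818], 'wrist_torque': [0.038, 0.021, 0.015], 'finger_gap': 0.995}
[[-0.001  0.363 -0.932]
 [ 0.002 -0.932 -0.363]
 [-1.    -0.002  0.   ]]
top [[0.0, 0.99, -0.1, 471.75], [-1.0, -0.0, -0.04, -23.23], [-0.04, 0.1, 0.99, 1007.4], [0.0, 0.0, 0.0, 1.0]] [[371.7803897758514, 0.0, 318.34234468362916], [0.0, 371.7803897758514, 201.33373391711646], [0.0, 0.0, 1.0]] [0.01924985 0.         0.         0.         0.        ]
side [[0.93, 0.23, -0.28, 302.08], [-0.36, 0.54, -0.76, -689.06], [-0.02, 0.81, 0.59, 654.97], [0.0, 0.0, 0.0, 1.0]] [[395.4345828220037, 0.0, 322.155467999604], [0.0, 395.4345828220037, 201.84754555085792], [0.0, 0.0, 1.0]] [-0.00149645  0.          0.          0.          0.        ]
```

View pics/top0.png

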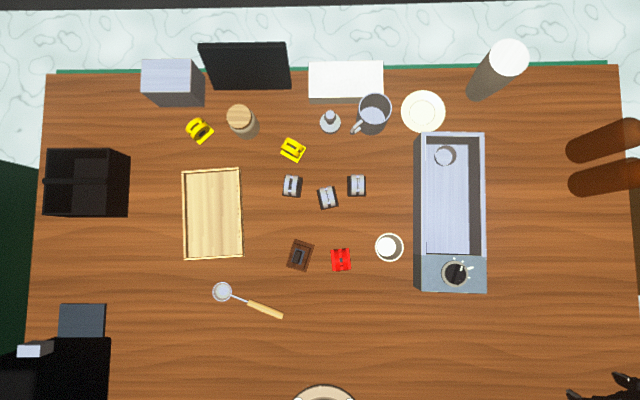

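View pics/side0.png

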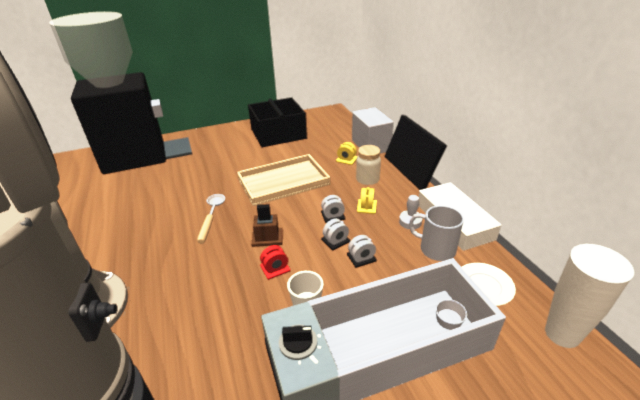

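```bash
python3 - <<'E'
from h import *
d=load("top0")
for n,p,z in [("L",(292,184),58),("M",(327,195),58),("R",(357,183),58),("feeler",(300,253),116),("dial",(456,272),131),("tray",(212,213),28),("basket",(445,155),41)]:
    print(n,plane(d,[p],z)[0].round())
im=cv2.resize(d["img"][110:310,170:500],None,fx=2.4,fy=2.4,interpolation=cv2.INTER_CUBIC); cv2.imwrite("pics/c1.png",im[:,:,::-1])
for n,c,z in [("tray",[(182,172),(240,168),(243,257),(186,260)],28),("tank",[(414,133),(484,132),(487,254),(414,254)],95)]:
    print(n,plane(d,c,z).round().tolist())
E
```

```text
L [615.  80.  58.]
M [586. -10.  58.]
R [617. -87.  58.]
feeler [440.  54. 116.]
dial [ 399. -306.  131.]
tray [543. 297.  28.]
basket [ 692. -318.   41.]
tray [[654.0, 382.0, 28.0], [664.0, 225.0, 28.0], [427.0, 211.0, 28.0], [419.0, 362.0, 28.0]]
tank [[736.0, -227.0, 95.0], [737.0, -398.0, 95.0], [439.0, -392.0, 95.0], [438.0, -220.0, 95.0]]
```

View pics/c1.png

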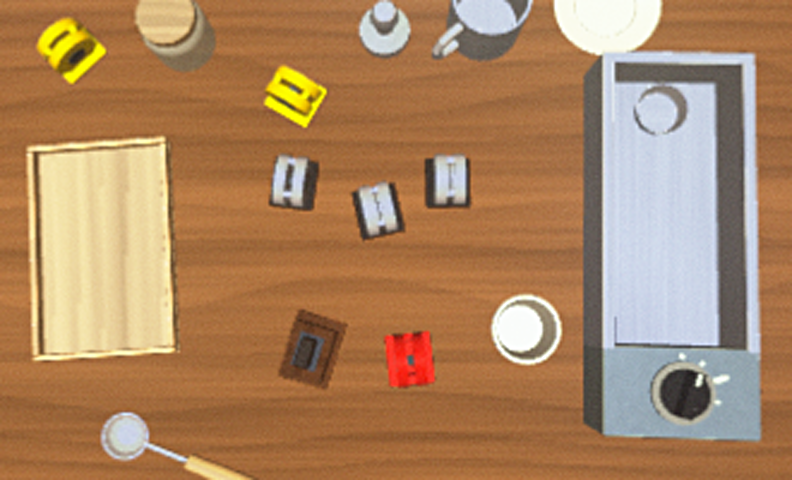

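```bash
python3 - <<'E'
from h import *
d=ctrl.get_image("wrist"); print(np.array(d["hand_eye"]).round(3).tolist(),np.array(d["intrinsics"]).round(1).tolist(),d["distortion"])
print(move((440,54,260),75)); print(move((430,-200,260)))
E
```

```text
[[-0.0, 0.292, -0.956, -142.083], [1.0, 0.0, 0.0, 0.241], [0.0, -0.956, -0.292, -74.844], [0.0, 0.0, 0.0, 1.0]] [[296.2, 0.0, 314.9], [0.0, 296.2, 196.2], [0.0, 0.0, 1.0]] [0.01054166 0.         0.         0.         0.        ]
([array([ -28.8, -439.9, -429.6]), np.float64(36.3)], 'yaw now -68.7')
([array([ -29.2, -206.9, -328. ])], 'yaw now -68.7')
```

Call:
send_rows:
  commands:
    - [-0.01, -0.026, -0.041, 5, 0]
    - [-0.02, -0.052, -0.082, 9, 0]
    - [-0.029, -0.078, -0.123, 14, 0]
    - [-0.029, -0.104, -0.164, 18, 0]
    - [-0.029, -0.13, -0.205, 23, 0]
    - [-0.029, -0.156, -0.246, 27, 0]
    - [-0.029, -0.182, -0.287, 32, 0]
    - [-0.029, -0.207, -0.328, 36, 0]

```text
time_s: 1.15
tcp_pos: [430.5, -198.5, 259.6]
tcp_rot: [-2.081, 0.27, 2.084]
contact_force: [-0.2, 0.3, 0.0]
finger_gap: 1.002
```

```bash
python3 - <<'E'
from h import *
print(ctrl.get_state()["tcp_pos"],move((440,54,260),75)) 
E
```

```text
[ 430.53476876 -198.51869977  259.63481862] ([array([   0. , -246.5,   55.5]), np.float64(0.2)], 'yaw now -104.8')
```

Call:
send_rows:
  commands:
    - [0, -0.05, 0.011, 0, 0]
    - [0, -0.1, 0.022, 0, 0]
    - [0, -0.15, 0.033, 0, 0]
    - [0, -0.2, 0.044, 0, 0]
    - [0, -0.247, 0.055, 0, 0]
    - [0, -0.247, 0.055, 0, 0]

```text
time_s: 1.9
tcp_pos: [439.8, 59.4, 260.1]
tcp_rot: [-2.086, 0.258, 2.089]
contact_force: [-0.1, 0.1, 0.2]
finger_gap: 0.999
```

```bash
python3 - <<'E'
from h import *
d=grab("wrist");save(d,"w1");print(ctrl.get_state()["tcp_pos"],proj(d,(440,54,96)))
E
```

```text
[440.15901362  56.13443133 259.88876836] [[320.40011437 177.77300181]]
```

View pics/w1.png

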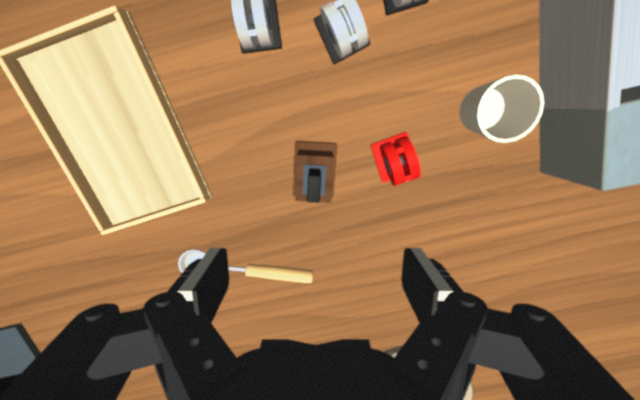

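```bash
python3 - <<'E'
from h import *
d=load("w1")
g=d["img"][130:215,270:360]; cv2.imwrite("pics/c2.png",cv2.resize(g,None,fx=7,fy=7,interpolation=cv2.INTER_CUBIC)[:,:,::-1])
E
```

```text
(no output)
```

View pics/c2.png

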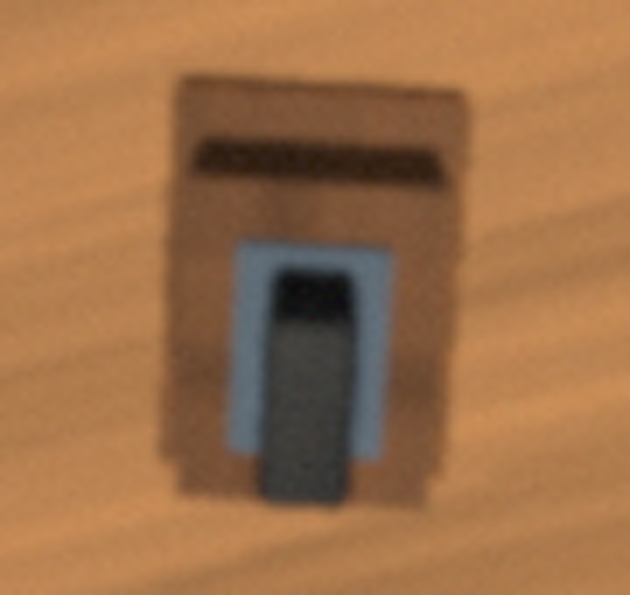

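```bash
python3 - <<'E'
from h import *
d=load("w1")
c=lambda L:[(270+x/7-.5+.07,130+y/7-.43) for x,y in L]
P=plane(d,c([(272,320),(352,320),(347,503),(262,503)]),116);print(P.round(1).tolist(),P.mean(0))
u=(P[0]+P[1]-P[2]-P[3]);print(np.linalg.norm(u)/2,np.degrees(np.arctan2(u[1],u[0])))
Q=plane(d,c([(238,242),(395,250),(382,460),(228,452)]),76);print(Q.round(1).tolist(),Q.mean(0))
u=(Q[0]+Q[1]-Q[2]-Q[3]);ya=np.degrees(np.arctan2(u[1],u[0]));print(ya)
m=(P.mean(0)+Q.mean(0))/2;print(m,move((m[0],m[1],120),ya+90),move((m[0],m[1],79)))
E
```

```text
[[450.1, 64.0, 116.0], [447.3, 53.0, 116.0], [421.1, 60.3, 116.0], [424.2, 72.3, 116.0]] [435.6824536  62.3981874 116.       ]
27.21094586219804 -16.634942193557144
[[455.0, 69.3, 76.0], [447.6, 45.4, 76.0], [414.1, 55.7, 76.0], [421.7, 79.9, 76.0]] [434.60345471  62.56481534  76.        ]
-17.400110484490177
[435.14295416  62.48150137  96.        ] ([array([139.9,  -4.7,   6.2]), np.float64(2.8)], 'yaw now -104.6') ([array([180.9,  -4.7,   6.1])], 'yaw now -104.6')
```

Call:
send_rows:
  commands:
    - [0.05, -0.004, 0.006, 3, 0.4]
    - [0.1, -0.005, 0.006, 3, 0.4]
    - [0.14, -0.005, 0.006, 3, 0.4]
    - [0.14, -0.005, 0.006, 3, 0.4]

```text
time_s: 2.45
tcp_pos: [432.4, 60.3, 117.1]
tcp_rot: [-2.046, 0.322, 2.065]
contact_force: [0.3, -0.1, 1.0]
finger_gap: 0.602
```

```bash
python3 - <<'E'
from h import *
print(ctrl.get_state()["tcp_pos"],move((435.1,62.5,82),72.6))
d=grab("wrist");save(d,"w2")
E
```

```text
[432.38500788  60.32135505 117.13080365] ([array([35.1, -3. , -2.2]), np.float64(-0.3)], 'yaw now -107.7')
```

View pics/w2.png

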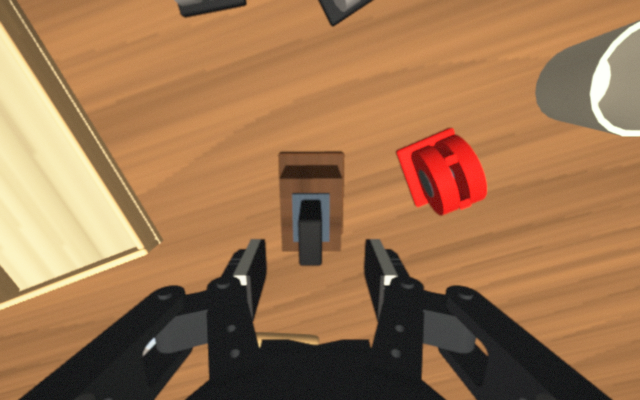

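Call:
send_rows:
  commands:
    - [0, -0.003, -0.002, 0, 0.4]
    - [0.018, -0.003, -0.002, 0, 0.4]
    - [0.035, -0.003, -0.002, 0, 0.4]
    - [0.035, -0.003, -0.002, 0, 0.4]
    - [0.035, -0.003, -0.002, 0, 0.4]
    - [0.035, -0.003, -0.002, 0, 1]
    - [0.035, -0.003, -0.002, 0, 1]
    - [0.035, -0.003, -0.002, 0, 1]
  squeeze: 60

```text
time_s: 3.5
tcp_pos: [437.8, 63.4, 84.8]
tcp_rot: [-2.051, 0.32, 2.058]
contact_force: [-0.4, -1.3, 2.2]
finger_gap: 0.153
```

```bash
python3 - <<'E'
from h import *
s=ctrl.get_state();print(s["time_s"],s["tcp_pos"],s["finger_gap"],s["contact_force"],s["wrist_torque"],move((435.1,62.5,160),72.6))
E
```

```text
3.5 [437.78897941  63.37122371  84.80029598] 0.15262590958363279 [-0.37025905 -1.2906822   2.22938261] [-0.07154714  0.05537989  0.02876513] ([array([-75.2,   1.7,   2.5]), np.float64(-0.3)], 'yaw now -107.7')
```

```bash
python3 - <<'E'
from h import *
print(move((435.1,62.5,170)),move((545,0,230),90))
E
```

```text
([array([-85.2,   1.7,   2.6])], 'yaw now -107.7') ([array([-145.6,   27.8, -120.9]), np.float64(-17.7)], 'yaw now -107.7')
```

Call:
send_rows:
  commands:
    - [-0.03, 0, 0, 0, 1]
    - [-0.06, 0, 0, 0, 1]
    - [-0.1, 0.005, -0.02, -3, 1]
    - [-0.145, 0.015, -0.06, -9, 1]
    - [-0.145, 0.022, -0.1, -14, 1]
    - [-0.145, 0.028, -0.121, -18, 1]
    - [-0.145, 0.028, -0.121, -18, 1]
    - [-0.145, 0.028, -0.121, -18, 1]

```text
time_s: 4.5
tcp_pos: [544.0, 0.9, 229.0]
tcp_rot: [2.214, 0.008, -2.225]
contact_force: [-1.0, 0.4, -0.9]
finger_gap: 0.148
```

```bash
python3 - <<'E'
from h import *
s=ctrl.get_state();print(s["time_s"],s["tcp_pos"],s["finger_gap"],s["contact_force"])
d=grab("wrist");save(d,"w3")
E
```

```text
4.5 [543.98049115   0.89811354 229.02406843] 0.14813013735135028 [-1.0243272   0.39553558 -0.85803339]
```

View pics/w3.png

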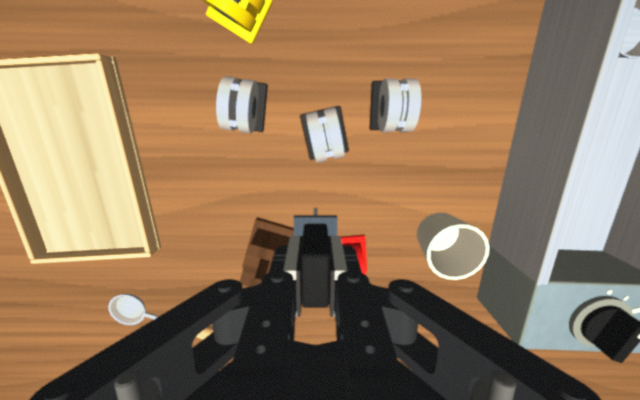

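```bash
python3 - <<'E'
from h import *
d=load("w3")
g=d["img"][70:170,210:430]; cv2.imwrite("pics/c3.png",cv2.resize(g,None,fx=3.6,fy=3.6,interpolation=cv2.INTER_CUBIC)[:,:,::-1])
E
```

```text
(no output)
```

View pics/c3.png

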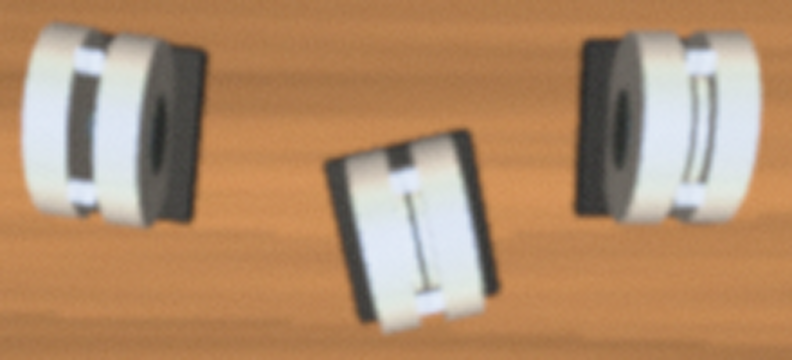

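```bash
python3 - <<'E'
from h import *
d=load("w3")
c=lambda L:[(210+x/3.6-.36,70+y/3.6-.36) for x,y in L]
for n,W,g in [("L",[(90,62),(84,193)],(82,127)),("M",[(403,180),(430,302)],(417,242)),("R",[(701,62),(690,193)],(704,127))]:
    w=plane(d,c(W),50); u=w[0]-w[1]; g=plane(d,c([g]),58)[0]
    print(n,"webs mid",w.mean(0).round(1),"sep",np.linalg.norm(u).round(1),"ang",np.degrees(np.arctan2(u[1],u[0])).round(1),"gap",g.round(1))
# blade in hand: project expected tip
s=ctrl.get_state()
for z in (0,-30,-57): print(proj(d,np.array(s["tcp_pos"])+[0,0,z]).round(1))
E
```

```text
L webs mid [617.7  85.4  50. ] sep 36.2 ang -7.2 gap [618.2  84.6  58. ]
M webs mid [586.2  -9.9  50. ] sep 36.6 ang 13.5 gap [587.1  -9.7  58. ]
R webs mid [618.7 -89.3  50. ] sep 35.9 ang 0.4 gap [619.1 -89.4  58. ]
[[314.4 253. ]]
[[314.6 230.1]]
[[314.7 214.8]]
```

```bash
python3 - <<'E'
from h import *
print(move((620,85,140),83))
E
```

```text
([array([ 89. , -83.3, -77. ]), np.float64(7.4)], 'yaw now -89.6')
```

Call:
send_rows:
  commands:
    - [0.03, -0.03, -0.03, 4, 1]
    - [0.06, -0.06, -0.06, 7, 1]
    - [0.089, -0.083, -0.077, 7, 1]
    - [0.089, -0.083, -0.077, 7, 1]
    - [0.089, -0.083, -0.077, 7, 1]

```text
time_s: 5.18
tcp_pos: [619.6, 84.7, 140.7]
tcp_rot: [-2.157, 0.124, 2.166]
contact_force: [0.3, 0.1, -0.2]
finger_gap: 0.149
```

```bash
python3 - <<'E'
from h import *
s=ctrl.get_state();print(s["time_s"],s["tcp_pos"],s["finger_gap"],s["contact_force"],move((620,85,140),83))
d=grab("wrist");save(d,"w4")
g=d["img"][100:270,230:400]; cv2.imwrite("pics/c4.png",cv2.resize(g,None,fx=3.5,fy=3.5,interpolation=cv2.INTER_CUBIC)[:,:,::-1])
E
```

```text
5.175 [619.61805452  84.677038   140.71854577] 0.149034148098338 [ 0.27715226  0.08949873 -0.18724361] ([array([ 0.7, -0.4, -0.3]), np.float64(0.4)], 'yaw now -96.6')
```

View pics/c4.png

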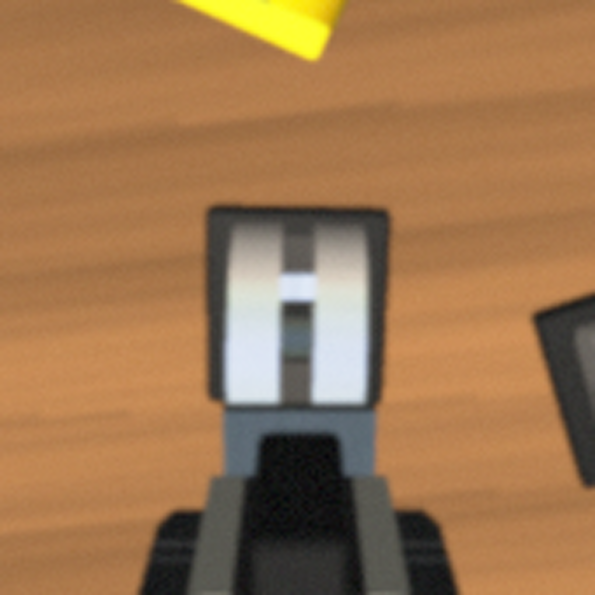

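```bash
python3 - <<'E'
from h import *
for n in("w3","w4"):
    d=load(n)
    for r in (205,208,210,212,214,216): print(n,r,d["img"][r,306:324].mean(1).round().astype(int).tolist())
d=load("w4");T=np.array(ctrl.get_state()["tcp_pos"])
print(proj(d,[T+[0,0,-57],T+[7,0,-57],T+[-10,0,-12],(618,85,58),(618,85,50)]).round(1))
E
```

```text
w3 205 [138, 140, 139, 137, 137, 138, 139, 139, 138, 138, 138, 140, 139, 138, 140, 138, 137, 142]
w3 208 [138, 140, 138, 140, 142, 140, 135, 123, 111, 106, 107, 119, 132, 139, 136, 139, 136, 140]
w3 210 [142, 140, 143, 142, 142, 141, 138, 122, 103, 95, 100, 118, 133, 139, 141, 142, 140, 140]
w3 212 [140, 141, 142, 142, 142, 140, 139, 123, 104, 94, 98, 117, 134, 140, 141, 142, 139, 141]
w3 214 [123, 121, 120, 123, 124, 122, 117, 106, 89, 82, 82, 103, 116, 121, 123, 121, 123, 122]
w3 216 [68, 66, 66, 64, 65, 64, 64, 65, 59, 58, 61, 63, 66, 65, 65, 67, 66, 64]
w4 205 [231, 230, 225, 187, 128, 96, 89, 90, 90, 92, 92, 95, 118, 174, 214, 227, 230, 230]
w4 208 [230, 229, 222, 186, 128, 96, 90, 88, 89, 92, 89, 92, 116, 173, 216, 228, 229, 229]
w4 210 [230, 228, 224, 185, 124, 95, 90, 88, 91, 90, 91, 93, 124, 184, 219, 228, 228, 227]
w4 212 [227, 229, 221, 184, 125, 97, 89, 86, 89, 91, 90, 92, 124, 187, 221, 227, 227, 227]
w4 214 [200, 201, 189, 158, 112, 86, 77, 80, 77, 79, 79, 82, 108, 158, 189, 198, 197, 198]
w4 216 [78, 76, 78, 69, 62, 59, 61, 60, 59, 55, 56, 59, 61, 71, 74, 78, 76, 80]
[[315.9 214.3]
 [314.7 205. ]
 [318.1 257.9]
 [314.7 205.2]
 [314.7 202.1]]
```

Call:
send_rows:
  commands:
    - [0.01, -0.001, 0, 0, 1]
    - [0.02, -0.001, 0, 0, 1]
    - [0.024, -0.001, 0, 0, 1]
    - [0.027, -0.001, 0, 0, 1]
    - [0.03, -0.001, 0, 0, 1]

```text
time_s: 5.85
tcp_pos: [620.3, 85.0, 111.3]
tcp_rot: [-2.159, 0.126, 2.164]
contact_force: [-0.0, -0.5, -0.2]
finger_gap: 0.149
```

Call:
send_rows:
  commands:
    - [0.002, 0, 0, 0, 1]
    - [0.004, 0, 0, 0, 1]
    - [0.004, 0, 0, 0, 1]

```text
time_s: 6.22
tcp_pos: [620.2, 85.0, 107.1]
tcp_rot: [-2.158, 0.126, 2.164]
contact_force: [0.3, -0.9, -0.6]
finger_gap: 0.148
```

Call:
send_rows:
  commands:
    - [0.002, 0, 0, 0, 1]
    - [0.003, 0, 0, 0, 1]
    - [0.003, 0, 0, 0, 1]

```text
time_s: 6.6
tcp_pos: [620.7, 85.1, 105.5]
tcp_rot: [-2.16, 0.126, 2.162]
contact_force: [-1.8, -1.2, 5.6]
finger_gap: 0.148
```

Call:
send_rows:
  commands:
    - [0.002, 0, 0, 0, 1]
    - [0.004, 0, 0, 0, 1]
    - [0.004, 0, 0, 0, 1]

```text
time_s: 6.98
tcp_pos: [621.3, 85.3, 105.1]
tcp_rot: [-2.162, 0.126, 2.16]
contact_force: [-3.4, -1.5, 13.8]
finger_gap: 0.147
```

```bash
python3 - <<'E'
from h import *
s=ctrl.get_state();print(s["time_s"],s["tcp_pos"],s["contact_force"],s["wrist_torque"])
d=grab("wrist");save(d,"w5")
g=d["img"][80:290,210:420]; cv2.imwrite("pics/c5.png",cv2.resize(g,None,fx=2.8,fy=2.8,interpolation=cv2.INTER_CUBIC)[:,:,::-1])
T=np.array(s["tcp_pos"]);print(proj(d,[(618.3,84.5,58),(618.3+15,84.5-2,50),T+[0,0,-56]]).round(1))
E
```

```text
6.975 [621.32377233  85.30678429 105.066749  ] [-3.38868318 -1.45652193 13.84679936] [-0.33139461  1.22577934 -0.08032698]
[[316.6 224.2]
 [316.9 199.7]
 [314.9 215.6]]
```

View pics/c5.png

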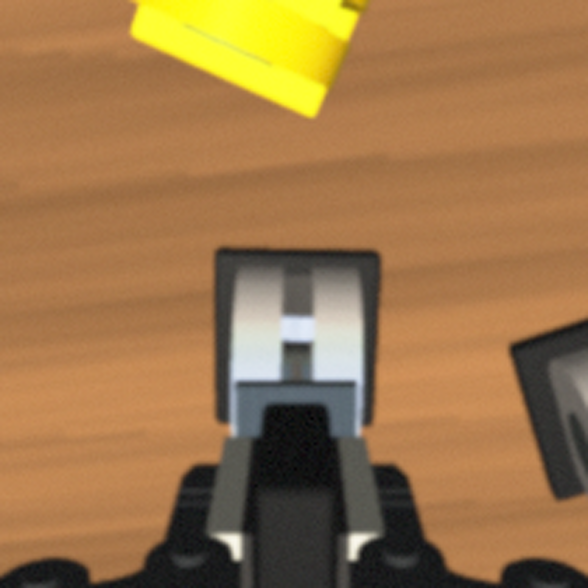

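```bash
python3 - <<'E'
from h import *
for n in("w4","w5"):
    d=load(n)
    for r in range(190,216,2): print(n,r,[tuple(int(v) for v in p) for p in d["img"][r,309:322:2]])
E
```

```text
w4 190 [(178, 187, 187), (85, 86, 84), (71, 74, 69), (71, 71, 66), (69, 70, 65), (141, 144, 144), (215, 223, 225)]
w4 192 [(180, 190, 195), (99, 103, 99), (91, 95, 88), (93, 96, 89), (93, 99, 92), (148, 154, 155), (214, 223, 228)]
w4 194 [(183, 195, 205), (100, 111, 114), (92, 103, 105), (92, 102, 104), (96, 107, 108), (146, 153, 159), (212, 222, 230)]
w4 196 [(185, 196, 211), (104, 115, 125), (92, 105, 116), (95, 108, 117), (96, 107, 117), (148, 155, 166), (215, 225, 234)]
w4 198 [(186, 196, 213), (101, 113, 120), (91, 104, 110), (93, 107, 112), (95, 108, 113), (149, 157, 169), (214, 225, 238)]
w4 200 [(176, 186, 203), (95, 105, 103), (93, 101, 99), (94, 105, 99), (94, 103, 101), (160, 168, 180), (216, 224, 238)]
w4 202 [(172, 182, 199), (83, 84, 82), (74, 74, 70), (73, 73, 68), (77, 79, 76), (161, 167, 180), (219, 228, 241)]
w4 204 [(176, 185, 200), (96, 94, 89), (91, 86, 82), (92, 89, 85), (94, 91, 84), (164, 171, 184), (217, 227, 239)]
w4 206 [(174, 183, 197), (98, 95, 90), (95, 91, 85), (97, 91, 87), (97, 93, 88), (165, 171, 184), (218, 227, 239)]
w4 208 [(177, 185, 197), (100, 
[... 1302 characters left out ...]
52)]
w5 204 [(203, 215, 209), (94, 97, 93), (52, 53, 50), (56, 58, 54), (58, 57, 55), (57, 57, 56), (140, 144, 139)]
w5 206 [(203, 214, 216), (104, 108, 104), (78, 79, 73), (77, 78, 73), (79, 78, 73), (82, 84, 78), (145, 149, 148)]
w5 208 [(204, 216, 221), (108, 115, 111), (93, 97, 90), (91, 91, 85), (92, 93, 88), (92, 97, 92), (147, 156, 154)]
w5 210 [(196, 209, 218), (109, 119, 122), (93, 99, 100), (94, 91, 86), (94, 94, 91), (91, 104, 103), (145, 153, 158)]
w5 212 [(195, 206, 219), (107, 118, 126), (92, 99, 104), (97, 93, 87), (92, 95, 92), (92, 105, 112), (147, 154, 162)]
w5 214 [(188, 199, 217), (104, 115, 124), (90, 96, 100), (90, 87, 84), (92, 92, 90), (95, 105, 114), (144, 151, 159)]
```

Call:
send_rows:
  commands:
    - [-0.004, 0, 0, 0, 1]
    - [-0.008, 0, 0, 0, 1]
    - [-0.008, 0, 0.003, 0, 1]
    - [-0.008, 0, 0.004, 0, 1]
    - [-0.008, 0, 0.004, 0, 1]
    - [-0.008, 0, 0.004, 0, 1]

```text
time_s: 7.78
tcp_pos: [617.2, 85.7, 112.8]
tcp_rot: [-2.162, 0.126, 2.16]
contact_force: [-0.1, 0.4, -0.2]
finger_gap: 0.146
```

Call:
send_rows:
  commands:
    - [0.002, 0, 0, 0, 1]
    - [0.004, 0, 0, 0, 1]
    - [0.006, 0, 0, 0, 1]
    - [0.008, 0, 0, 0, 1]
    - [0.009, 0, 0, 0, 1]
    - [0.009, 0, 0, 0, 1]

```text
time_s: 8.52
tcp_pos: [617.5, 85.8, 105.3]
tcp_rot: [-2.163, 0.126, 2.159]
contact_force: [-2.5, -0.1, 6.0]
finger_gap: 0.148
```

```bash
python3 - <<'E'
from h import *
d=load("w1")
c=lambda L:[(270+x/7-.43,130+y/7-.43) for x,y in L]
P=plane(d,c([(272,320),(352,320),(347,503),(262,503)]),104);print(P.mean(0))
Q=plane(d,c([(238,242),(395,250),(382,460),(228,452)]),64);print(Q.mean(0))
for X in(P,Q): print([np.linalg.norm(X[i]-X[i-1]).round(1) for i in range(4)])
print(move((591.4,-8.7,160),103.5),move((0,0,165)))
E
```

```text
[432.45566785  63.31743324 104.        ]
[431.7328648   63.37740712  64.        ]
[np.float64(28.4), np.float64(11.8), np.float64(28.3), np.float64(12.9)]
[np.float64(36.2), np.float64(26.0), np.float64(36.3), np.float64(26.3)]
([array([-54.7,  96.9,  14.8]), np.float64(-20.2)], 'yaw now -96.7') ([array([-60.9, 157.1, 603.2])], 'yaw now -96.7')
```

Call:
send_rows:
  commands:
    - [-0.028, 0, 0, 0, 1]
    - [-0.055, 0, 0, 0, 1]
    - [-0.055, 0.04, 0.007, -8, 1]
    - [-0.055, 0.08, 0.014, -16, 1]
    - [-0.055, 0.097, 0.0145, -20, 1]
    - [-0.055, 0.097, 0.0145, -20, 1]
    - [-0.055, 0.097, 0.0145, -20, 1]

```text
time_s: 9.4
tcp_pos: [591.8, -7.1, 160.3]
tcp_rot: [2.101, 0.247, -2.096]
contact_force: [-0.1, 0.4, -1.0]
finger_gap: 0.147
```

```bash
python3 - <<'E'
from h import *
s=ctrl.get_state();print(s["time_s"],s["tcp_pos"],s["finger_gap"],s["contact_force"],move((591.9,-8.6,160),103.5))
d=grab("wrist");save(d,"w6")
g=d["img"][80:290,210:420]; cv2.imwrite("pics/c6.png",cv2.resize(g,None,fx=2.8,fy=2.8,interpolation=cv2.INTER_CUBIC)[:,:,::-1])
E
```

```text
9.4 [591.83415072  -7.12418692 160.31792406] 0.14651281965822266 [-0.09008663  0.36013755 -1.00187273] ([array([0.3, 1.5, 0.3]), np.float64(-0.1)], 'yaw now -76.6')
```

View pics/c6.png

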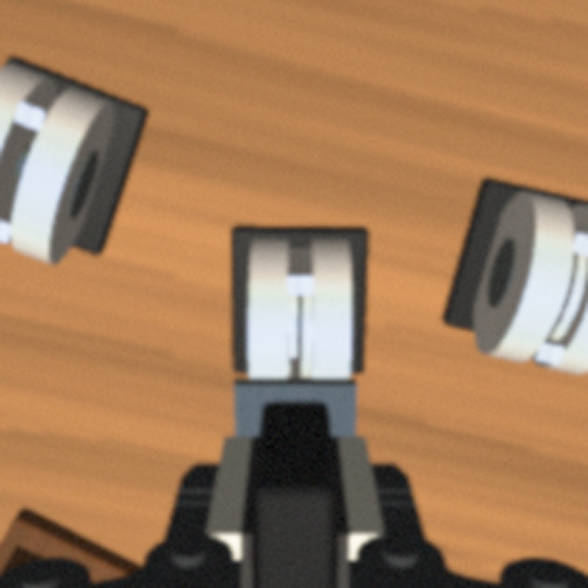

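Call:
send_rows:
  commands:
    - [0.015, 0.001, 0, 0, 1]
    - [0.026, 0.001, 0, 0, 1]
    - [0.03, 0.001, 0, 0, 1]
    - [0.034, 0.001, 0, 0, 1]
    - [0.036, 0.001, 0, 0, 1]
    - [0.036, 0.001, 0, 0, 1]

```text
time_s: 10.2
tcp_pos: [592.2, -7.7, 124.4]
tcp_rot: [2.101, 0.248, -2.095]
contact_force: [-0.5, 0.4, -1.2]
finger_gap: 0.148
```

Call:
send_rows:
  commands:
    - [0.002, 0, 0, 0, 1]
    - [0.004, 0, 0, 0, 1]
    - [0.005, 0, 0, 0, 1]
    - [0.005, 0, 0, 0, 1]

```text
time_s: 10.7
tcp_pos: [592.7, -7.6, 120.4]
tcp_rot: [2.102, 0.247, -2.094]
contact_force: [-0.4, 0.1, 4.2]
finger_gap: 0.145
```

Call:
send_rows:
  commands:
    - [0.002, 0, 0, 0, 1]
    - [0.003, 0, 0, 0, 1]
    - [0.003, 0, 0, 0, 1]

```text
time_s: 11.08
tcp_pos: [593.2, -7.4, 120.0]
tcp_rot: [2.103, 0.247, -2.092]
contact_force: [-2.7, -0.4, 11.8]
finger_gap: 0.146
```

```bash
python3 - <<'E'
from h import *
# R: gap (619,-89.4), ang 0.4 ; feeler 5 mm behind TCP
print(move((624,-89.4,160),90.4))
E
```

```text
([array([-39.9,  86.9, -11.2]), np.float64(13.0)], 'yaw now -76.6')
```

Call:
send_rows:
  commands:
    - [-0.02, 0, 0, 0, 1]
    - [-0.04, 0, 0, 0, 1]
    - [-0.04, 0.04, -0.006, 6, 1]
    - [-0.04, 0.08, -0.011, 13, 1]
    - [-0.04, 0.087, -0.011, 13, 1]
    - [-0.04, 0.087, -0.011, 13, 1]
    - [-0.04, 0.087, -0.011, 13, 1]

```text
time_s: 11.95
tcp_pos: [623.5, -87.1, 160.0]
tcp_rot: [2.223, 0.014, -2.212]
contact_force: [0.6, 0.0, -0.6]
finger_gap: 0.152
```

```bash
python3 - <<'E'
from h import *
s=ctrl.get_state();print(s["time_s"],s["tcp_pos"],s["finger_gap"],s["contact_force"],move((624,-89.4,160),90.4))
d=grab("wrist");save(d,"w7")
g=d["img"][80:290,210:420]; cv2.imwrite("pics/c7.png",cv2.resize(g,None,fx=2.8,fy=2.8,interpolation=cv2.INTER_CUBIC)[:,:,::-1])
E
```

```text
11.95 [623.51132347 -87.08552573 159.96981993] 0.15200047402930755 [ 0.5573861   0.01904764 -0.56692554] ([array([-0. ,  2.3, -0.5]), np.float64(0.2)], 'yaw now -89.4')
```

View pics/c7.png

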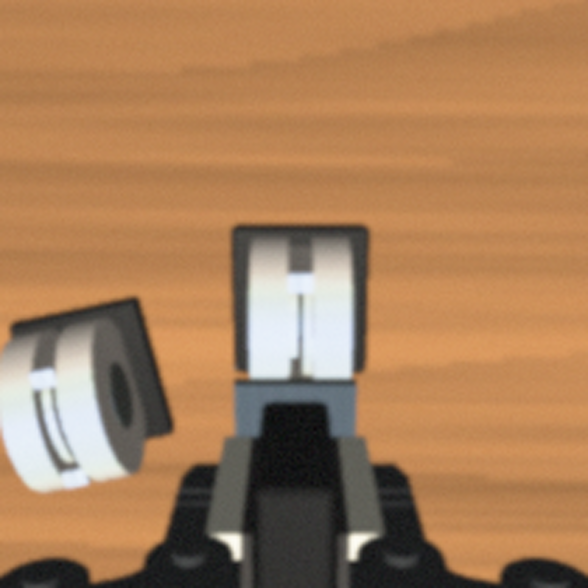

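Call:
send_rows:
  commands:
    - [0.015, 0.0015, 0, 0, 1]
    - [0.026, 0.0015, 0, 0, 1]
    - [0.03, 0.0015, 0, 0, 1]
    - [0.034, 0.0015, 0, 0, 1]
    - [0.036, 0.0015, 0, 0, 1]
    - [0.036, 0.0015, 0, 0, 1]

```text
time_s: 12.75
tcp_pos: [623.9, -88.6, 124.2]
tcp_rot: [2.223, 0.014, -2.211]
contact_force: [-0.2, 0.3, -1.2]
finger_gap: 0.152
```

Call:
send_rows:
  commands:
    - [0.002, 0, 0, 0, 1]
    - [0.004, 0, 0, 0, 1]
    - [0.006, 0, 0, 0, 1]
    - [0.007, 0, 0, 0, 1]
    - [0.007, 0, 0, 0, 1]

```text
time_s: 13.38
tcp_pos: [624.8, -88.8, 120.0]
tcp_rot: [2.226, 0.013, -2.208]
contact_force: [-1.9, -0.5, 8.9]
finger_gap: 0.143
```

```bash
python3 - <<'E'
from h import *
print(move((625,-88,165)), move((437.5,62,165),72.6))
E
```

```text
([array([-45. ,  -0.8,  -0.6])], 'yaw now -89.4') ([array([ -46.3, -152.7,  185.4]), np.float64(18.0)], 'yaw now -89.4')
```

Call:
send_rows:
  commands:
    - [-0.022, 0, 0, 0, 1]
    - [-0.045, 0, 0, 0, 1]
    - [-0.046, -0.038, 0.046, 5, 1]
    - [-0.046, -0.076, 0.093, 9, 1]
    - [-0.046, -0.114, 0.139, 14, 1]
    - [-0.046, -0.153, 0.185, 18, 1]
    - [-0.046, -0.153, 0.185, 18, 1]
    - [-0.046, -0.153, 0.185, 18, 1]

```text
time_s: 14.38
tcp_pos: [438.5, 61.9, 165.1]
tcp_rot: [-2.067, 0.313, 2.047]
contact_force: [0.7, -1.0, -0.6]
finger_gap: 0.15
```

```bash
python3 - <<'E'
from h import *
s=ctrl.get_state();print(s["time_s"],s["tcp_pos"],s["finger_gap"],move((437.5,63,165),72.6))
d=grab("wrist");save(d,"w8")
print(proj(d,[(432,63.3,60),(432+7*.956,63.3-7*.29,60)]))
g=d["img"][80:290,210:420]; cv2.imwrite("pics/c8.png",cv2.resize(g,None,fx=2.8,fy=2.8,interpolation=cv2.INTER_CUBIC)[:,:,::-1])
E
```

```text
14.375 [438.53135024  61.91341321 165.13206034] 0.15002464732601992 ([array([ 0.1, -0.7,  1.3]), np.float64(0.0)], 'yaw now -107.4')
[[316.12915751 203.8749268 ]
 [316.06311607 196.24713292]]
```

View pics/c8.png

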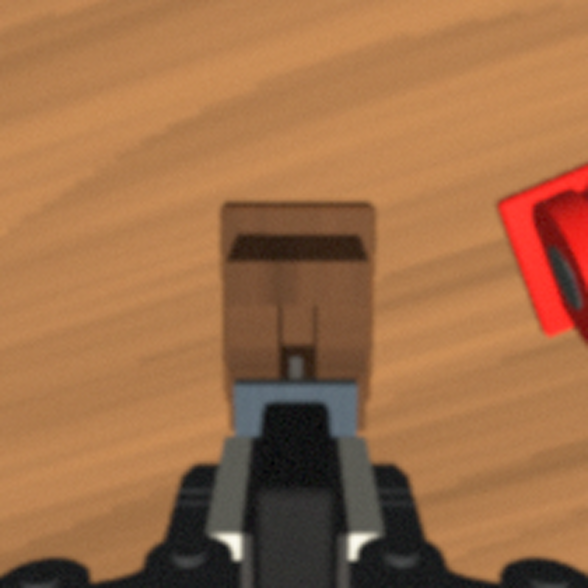

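Call:
send_rows:
  commands:
    - [0.015, 0.0, 0.001, 0, 1]
    - [0.03, 0, 0.001, 0, 1]
    - [0.042, 0, 0.001, 0, 1]
    - [0.055, 0, 0.001, 0, 1]
    - [0.067, 0, 0.001, 0, 1]
    - [0.075, 0, 0.001, 0, 1]
    - [0.078, 0, 0.001, 0, 1]
    - [0.078, 0, 0.001, 0, 1]

```text
time_s: 15.42
tcp_pos: [439.0, 61.8, 87.1]
tcp_rot: [-2.066, 0.314, 2.046]
contact_force: [0.1, -0.6, -1.0]
finger_gap: 0.147
```

Call:
send_rows:
  commands:
    - [0.002, 0, 0, 0, 1]
    - [0.003, 0, 0, 0, 1]
    - [0.003, 0, 0, 0, 1]

```text
time_s: 15.8
tcp_pos: [439.6, 61.9, 85.0]
tcp_rot: [-2.067, 0.314, 2.044]
contact_force: [-0.7, 0.0, 4.6]
finger_gap: 0.143
```

Call:
send_rows:
  commands:
    - [-0.001, 0, 0, 0, 0.5]
    - [-0.001, 0, 0, 0, 0.5]
    - [-0.001, 0, 0, 0, 0.5]
    - [-0.03, 0, 0, 0, 0.5]
    - [-0.07, 0, 0, 0, 0.5]
    - [-0.1, 0, 0, 0, 0.4]
    - [-0.1, 0, 0, 0, 0.4]

```text
time_s: 16.68
tcp_pos: [440.4, 62.2, 187.3]
tcp_rot: [-2.073, 0.312, 2.038]
contact_force: [0.9, -0.7, -0.3]
finger_gap: 0.599
```

```bash
python3 - <<'E'
from h import *
s=ctrl.get_state();print(s["time_s"],s["tcp_pos"],s["finger_gap"],s["contact_force"])
d=grab("wrist");save(d,"w9"); t=grab("top");save(t,"top1")
a=np.vstack([cv2.resize(d["img"][60:360,170:470],None,fx=1.3,fy=1.3),cv2.resize(t["img"][130:180,170:500],(390,59))])
b=cv2.resize(t["img"][120:300,270:500],None,fx=1.7,fy=1.7,interpolation=cv2.INTER_CUBIC)
c=np.zeros((460,790,3),np.uint8);c[:a.shape[0],:390]=a[:460];c[:b.shape[0],395:395+b.shape[1]]=b
cv2.imwrite("pics/c9.png",c[:,:,::-1])
E
```

```text
16.675 [440.41905091  62.24801986 187.25261569] 0.5994412203326032 [ 0.87911326 -0.7213766  -0.27491113]
```

View pics/c9.png

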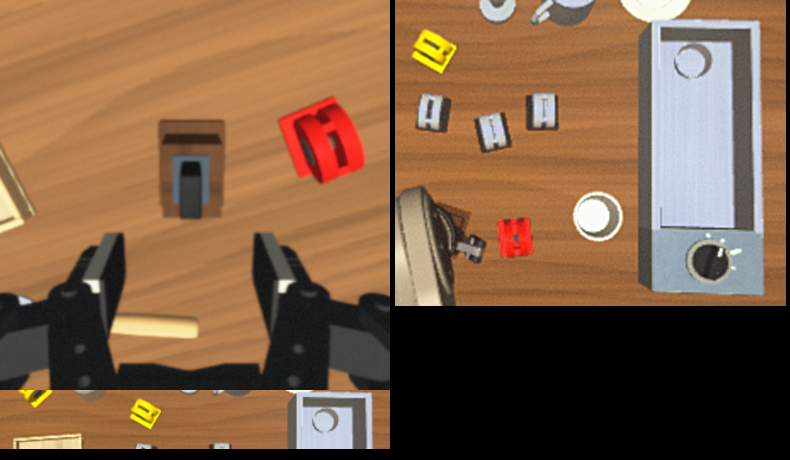

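```bash
cat >> h.py <<'E'
def sets(d,z=54,dark=False):
    """bright disc-pair blobs -> centre (at z), angle of short side..., area"""
    hsv=cv2.cvtColor(d["img"],cv2.COLOR_RGB2HSV); m=((hsv[...,2]>150)&(hsv[...,1]<60)).astype(np.uint8)
    m=cv2.morphologyEx(m,cv2.MORPH_CLOSE,np.ones((7,7)))
    out=[]
    for c in cv2.findContours(m,cv2.RETR_EXTERNAL,cv2.CHAIN_APPROX_NONE)[0]:
        P=plane(d,c.reshape(-1,2),z)[:,:2].astype(np.float32); (cx,cy),(w,h),a=cv2.minAreaRect(P)
        if 18<min(w,h)<75 and max(w,h)<80: out.append((round(cx,1),round(cy,1),round(w,1),round(h,1),round(a,1)))
    return out
E
python3 - <<'E'
from h import *
for n in("w3","w6","w7","top0","top1"): print(n,[o for o in sets(load(n)) if 500<o[0]<700 and abs(o[1])<150])
print(move((592,-10,190),103.5))
E
```

```text
w3 [(587.9, -9.7, 50.2, 33.1, 13.4), (618.4, -88.3, 50.8, 35.7, 0.8), (618.3, 85.0, 34.8, 50.9, 83.8)]
w6 [(595.2, -7.8, 40.8, 33.0, 13.3), (621.5, -88.0, 49.8, 36.9, 1.8), (620.6, 84.8, 35.1, 49.1, 81.8)]
w7 [(591.5, -9.3, 51.3, 37.0, 11.5), (627.4, -88.3, 41.6, 32.8, 0.6), (622.7, 83.0, 39.2, 51.5, 79.1)]
top0 [(583.7, -10.1, 50.4, 32.6, 13.9), (613.9, -87.5, 30.9, 49.6, 89.5), (614.1, 86.3, 32.6, 50.1, 82.8)]
top1 [(583.6, -9.8, 50.5, 31.9, 13.7), (613.9, -87.5, 30.9, 49.6, 89.5), (613.8, 86.3, 32.6, 50.8, 82.8)]
([array([  -3.9,   22.1, -168.4]), np.float64(-31.0)], 'yaw now -107.5')
```

Call:
send_rows:
  commands:
    - [-0.004, 0.006, -0.045, -8, 0.3]
    - [-0.004, 0.012, -0.09, -16, 0.3]
    - [-0.004, 0.018, -0.135, -24, 0.3]
    - [-0.004, 0.022, -0.168, -31, 0.3]
    - [-0.004, 0.022, -0.168, -31, 0.3]
    - [-0.004, 0.022, -0.168, -31, 0.3]

```text
time_s: 17.52
tcp_pos: [590.2, -9.0, 188.4]
tcp_rot: [2.104, 0.249, -2.089]
contact_force: [-0.3, -0.1, -0.4]
finger_gap: 0.699
```

```bash
python3 - <<'E'
from h import *
s=ctrl.get_state();print(s["time_s"],s["tcp_pos"],s["finger_gap"]);d=grab("wrist");save(d,"w10");print(sets(d),move((587,-9.7,18),103.5))
E
```

```text
17.525 [590.15275469  -8.97586722 188.38493036] 0.6985372984664536
[(380.6, 229.1, 45.6, 58.2, 12.9), (590.2, -9.3, 49.8, 33.0, 12.6), (620.9, -88.1, 49.7, 36.5, 0.4), (620.2, 85.0, 34.7, 49.3, 81.9)] ([array([1.71e+02, 1.00e-01, 4.70e+00]), np.float64(0.1)], 'yaw now -76.4')
```

Call:
send_rows:
  commands:
    - [0.05, 0, 0.003, 0, 0.3]
    - [0.1, 0, 0.003, 0, 0.3]
    - [0.14, 0, 0.003, 0, 0.3]
    - [0.16, 0, 0.003, 0, 0.3]
    - [0.17, 0, 0.003, 0, 0.3]
    - [0.17, 0, 0.003, 0, 0.3]
    - [0.17, 0, 0.003, 0, 1]
    - [0.17, 0, 0.003, 0, 1]
  squeeze: 60

```text
time_s: 18.58
tcp_pos: [590.0, -9.1, 20.6]
tcp_rot: [2.107, 0.249, -2.084]
contact_force: [0.2, 0.3, 3.7]
finger_gap: 0.371
```

Call:
send_rows:
  commands:
    - [0, 0, 0, 0, 1]
    - [0, 0, 0, 0, 1]
    - [-0.02, 0, 0, 0, 1]
    - [-0.06, 0, 0, 0, 1]
    - [-0.11, 0, 0, 0, 1]
    - [-0.16, 0, 0, 0, 1]
    - [-0.18, 0, 0, 0, 1]
    - [-0.18, 0, 0, 0, 1]

```text
time_s: 19.58
tcp_pos: [588.7, -9.1, 201.8]
tcp_rot: [2.11, 0.248, -2.081]
contact_force: [-0.5, 0.1, -5.0]
finger_gap: 0.367
```

```bash
python3 - <<'E'
from h import *
s=ctrl.get_state();print(s["time_s"],s["tcp_pos"],s["finger_gap"],s["contact_force"]);d=grab("wrist");save(d,"w11");print(sets(d,z=s["tcp_pos"][2]+34),move((560,-250,210),90))
E
```

```text
19.575 [588.68932204  -9.12902945 201.82066032] 0.36742261383573716 [-0.46701004  0.07433474 -5.02899587]
[(592.1, -8.3, 50.6, 43.8, 12.1), (701.0, -70.3, 22.7, 48.2, 12.9)] ([array([-10.6, 227.5,  83. ]), np.float64(13.6)], 'yaw now -76.4')
```

Call:
send_rows:
  commands:
    - [0, 0.055, 0.012, 4, 1]
    - [0, 0.11, 0.024, 8, 1]
    - [0, 0.165, 0.036, 12, 1]
    - [0, 0.21, 0.048, 14, 1]
    - [0, 0.24, 0.06, 14, 1]
    - [0, 0.24, 0.06, 14, 1]
    - [0, 0.24, 0.06, 14, 1]

```text
time_s: 20.5
tcp_pos: [584.5, -255.1, 197.2]
tcp_rot: [-2.223, 0.003, 2.209]
contact_force: [0.4, 0.3, -3.6]
finger_gap: 0.369
```

```bash
python3 - <<'E'
from h import *
s=ctrl.get_state();print(s["time_s"],s["tcp_pos"],s["finger_gap"],s["contact_force"]);d=grab("wrist");save(d,"w12")
E
```

```text
20.5 [ 584.51077617 -255.13160159  197.2297982 ] 0.36872431361201075 [ 0.39862366  0.31437319 -3.62026005]
```

View pics/w12.png

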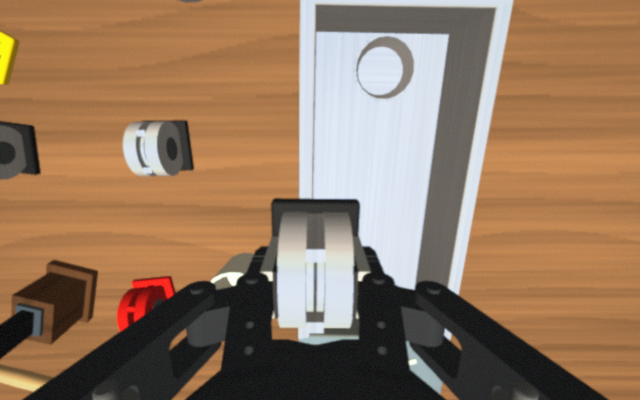

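```bash
python3 - <<'E'
from h import *
d=load("w12")
for n,p in [("far in L",(315,6)),("far in R",(496,9)),("left out 20",(300,20)),("left out 190",(300,190)),("right out",(513,0)),("right out lo",(462,290)),("right in",(455,270))]:
    print(n,plane(d,[p],95)[0].round(1))
print("basket",plane(d,[(384,66)],41)[0].round(1))
t=load("top0")
c=lambda L:[(170+x/2.4-.3,110+y/2.4-.3) for x,y in L]
print(plane(t,c([(603,53),(755,53),(614,64),(742,64),(760,345),(603,345)]),95).round(1).tolist())
print("deck corners",plane(t,c([(603,435),(760,440)]),95).round(1).tolist(),"dial",plane(t,c([(684,391)]),131).round(1).tolist())
E
```

```text
far in L [ 728.6 -255.9   95. ]
far in R [ 725.1 -386.    95. ]
left out 20 [ 719.8 -244.9   95. ]
left out 190 [ 591.1 -242.    95. ]
right out [ 730.6 -397.    95. ]
right out lo [ 492.  -393.3   95. ]
right in [ 513.3 -384.    95. ]
basket [ 695.  -319.4   41. ]
[[739.3, -244.3, 95.0], [737.3, -398.3, 95.0], [727.5, -255.2, 95.0], [725.9, -384.8, 95.0], [440.1, -390.1, 95.0], [439.5, -236.2, 95.0]]
deck corners [[351.1, -233.6, 95.0], [347.7, -385.7, 95.0]] dial [[397.6, -302.8, 131.0]]
```

```bash
python3 - <<'E'
from h import *
print(move((604,-317.3,170),88.5),move((604,-317.3,38.5),88.5))
E
```

```text
([array([ 27.8,  63. , -19. ]), np.float64(1.2)], 'yaw now -90.3') ([array([159.3,  63.6, -18. ]), np.float64(1.2)], 'yaw now -90.3')
```

Call:
send_rows:
  commands:
    - [0, 0.04, -0.012, 1, 1]
    - [0, 0.063, -0.018, 1, 1]
    - [0.01, 0.063, -0.018, 1, 1]
    - [0.05, 0.063, -0.018, 1, 1]
    - [0.095, 0.063, -0.018, 1, 1]
    - [0.13, 0.063, -0.018, 1, 1]
    - [0.15, 0.063, -0.018, 1, 1]
    - [0.157, 0.063, -0.018, 1, 1]

```text
time_s: 21.55
tcp_pos: [603.6, -314.8, 39.5]
tcp_rot: [-2.214, 0.016, 2.202]
contact_force: [0.2, -0.1, -3.5]
finger_gap: 0.368
```

Call:
send_rows:
  commands:
    - [0, 0, 0, 0, 1]
    - [0.001, 0, 0, 0, 1]

```text
time_s: 21.8
tcp_pos: [605.1, -314.9, 40.3]
tcp_rot: [-2.218, 0.017, 2.199]
contact_force: [0.4, -0.3, -2.9]
finger_gap: 0.366
```

Call:
send_rows:
  commands:
    - [0.002, 0, 0, 0, 1]
    - [0.004, 0, 0, 0, 1]
    - [0.004, 0, 0, 0, 1]

```text
time_s: 22.18
tcp_pos: [605.0, -314.9, 36.3]
tcp_rot: [-2.218, 0.017, 2.199]
contact_force: [-0.8, 0.3, -3.7]
finger_gap: 0.367
```

Call:
send_rows:
  commands:
    - [0.001, 0, 0, 0, 1]
    - [0.002, 0, 0, 0, 1]
    - [0.002, 0, 0, 0, 1]

```text
time_s: 22.55
tcp_pos: [605.1, -315.0, 35.7]
tcp_rot: [-2.219, 0.018, 2.199]
contact_force: [-3.9, 1.6, 5.9]
finger_gap: 0.37
```

Call:
send_rows:
  commands:
    - [0, 0, 0, 0, 0.5]
    - [0, 0, 0, 0, 0.45]
    - [0, 0, 0, 0, 0.45]
    - [-0.03, 0, 0, 0, 0.45]
    - [-0.08, 0, 0, 0, 0.45]
    - [-0.13, 0, 0, 0, 0.3]
    - [-0.165, 0, 0, 0, 0.3]
    - [-0.165, 0, 0, 0, 0.3]

```text
time_s: 23.55
tcp_pos: [606.0, -316.5, 205.2]
tcp_rot: [-2.229, 0.022, 2.191]
contact_force: [0.6, 0.7, -0.4]
finger_gap: 0.702
```

```bash
python3 - <<'E'
from h import *
s=ctrl.get_state();print(s["time_s"],s["tcp_pos"],s["finger_gap"],s["contact_force"]);d=grab("wrist");save(d,"w13");t=grab("top");save(t,"top2")
for p in (d,t):print(sets(p))
print(move((619,-88.5,195),90.4))
E
```

```text
23.55 [ 606.03417428 -316.51532446  205.15622061] 0.7023454859847411 [ 0.56382664  0.74747814 -0.37689362]
[(621.5, -90.7, 41.9, 49.4, 88.6), (765.1, -59.6, 31.2, 21.1, 86.4)]
[(195.8, 742.1, 26.5, 58.0, 0.0), (454.1, -166.4, 70.3, 70.4, 89.1), (613.9, -87.5, 30.9, 49.6, 89.5), (613.8, 86.3, 32.6, 51.4, 82.8), (650.7, -769.4, 35.9, 56.6, 68.7), (707.1, -634.0, 39.5, 73.6, 11.9), (780.4, -16.8, 55.0, 54.4, 43.7)]
([array([   6.4, -227.4,  -10.8]), np.float64(-1.6)], 'yaw now -91.2')
```

Call:
send_rows:
  commands:
    - [0.006, -0.055, -0.003, -1, 0.3]
    - [0.006, -0.11, -0.006, -1, 0.3]
    - [0.006, -0.165, -0.009, -2, 0.3]
    - [0.006, -0.21, -0.011, -2, 0.3]
    - [0.006, -0.227, -0.011, -2, 0.3]
    - [0.006, -0.227, -0.011, -2, 0.3]
    - [0.006, -0.227, -0.011, -2, 0.3]

```text
time_s: 24.52
tcp_pos: [618.8, -92.5, 194.5]
tcp_rot: [2.225, 0.013, -2.209]
contact_force: [-0.6, -0.9, -0.2]
finger_gap: 0.697
```

```bash
python3 - <<'E'
from h import *
s=ctrl.get_state();print(s["time_s"],s["tcp_pos"],s["finger_gap"]);d=grab("wrist");save(d,"w14");print(sets(d),move((619,-88.5,19.5),90.4))
E
```

```text
24.525 [618.77660363 -92.54401485 194.46469195] 0.6968947435985622
[(377.6, -280.1, 58.4, 44.4, 1.2), (461.6, -152.3, 42.4, 53.7, 85.8), (622.7, -89.0, 32.7, 49.7, 89.5), (622.0, 83.7, 39.0, 50.8, 80.6), (765.3, -85.0, 25.9, 30.6, 0.6), (767.3, -26.7, 20.6, 49.0, 0.7)] ([array([175.2,  -3.8,   1.2]), np.float64(0.1)], 'yaw now -89.5')
```

Call:
send_rows:
  commands:
    - [0.05, -0.0035, 0, 0, 0.3]
    - [0.1, -0.0035, 0, 0, 0.3]
    - [0.14, -0.0035, 0, 0, 0.3]
    - [0.165, -0.0035, 0, 0, 0.3]
    - [0.175, -0.0035, 0, 0, 0.3]
    - [0.175, -0.0035, 0, 0, 0.3]
    - [0.175, -0.0035, 0, 0, 1]
    - [0.175, -0.0035, 0, 0, 1]

```text
time_s: 25.58
tcp_pos: [621.6, -88.7, 21.5]
tcp_rot: [2.23, 0.013, -2.205]
contact_force: [0.4, -0.3, 1.3]
finger_gap: 0.366
```

Call:
send_rows:
  commands:
    - [0, 0, 0, 0, 1]
    - [0, 0, 0, 0, 1]
    - [-0.02, 0, 0, 0, 1]
    - [-0.06, 0, 0, 0, 1]
    - [-0.11, 0, 0, 0, 1]
    - [-0.15, 0, 0, 0, 1]
    - [-0.17, 0, 0, 0, 1]
    - [-0.17, 0, 0, 0, 1]

```text
time_s: 26.58
tcp_pos: [621.1, -88.9, 194.5]
tcp_rot: [2.235, 0.012, -2.199]
contact_force: [0.7, 0.1, -5.8]
finger_gap: 0.363
```

```bash
python3 - <<'E'
from h import *
s=ctrl.get_state();print(s["time_s"],s["tcp_pos"],s["finger_gap"],s["contact_force"])
print(R.from_rotvec(s["tcp_rot"]).as_matrix()[:,0].round(3),move((519,-315,190),88.5))
E
```

```text
26.575 [621.07764454 -88.90586077 194.52489467] 0.363356010093872 [ 0.68557357  0.11669078 -5.75024875]
[ 0.016  0.001 -1.   ] ([array([  2.5, 225.1, 104.3]), np.float64(2.1)], 'yaw now -89.4')
```

Call:
send_rows:
  commands:
    - [0, 0.05, 0.023, 1, 1]
    - [0, 0.1, 0.046, 1, 1]
    - [0, 0.15, 0.07, 2, 1]
    - [0, 0.2, 0.093, 2, 1]
    - [0, 0.225, 0.104, 2, 1]
    - [0, 0.225, 0.104, 2, 1]
    - [0, 0.225, 0.104, 2, 1]

```text
time_s: 27.45
tcp_pos: [519.3, -313.0, 191.3]
tcp_rot: [-2.224, 0.021, 2.19]
contact_force: [0.7, 0.3, -4.0]
finger_gap: 0.371
```

```bash
python3 - <<'E'
from h import *
s=ctrl.get_state();print(s["time_s"],s["tcp_pos"],s["finger_gap"],s["contact_force"])
print(move((518,-315,38.5),88.5))
d=grab("wrist");save(d,"w15")
E
```

```text
27.45 [ 519.25068311 -312.99357996  191.34584445] 0.3709795105615631 [ 0.71059468  0.26317815 -4.04190581]
([array([152.8,   2.8,   3.5]), np.float64(0.1)], 'yaw now -91.4')
```

Call:
send_rows:
  commands:
    - [0.04, 0.002, 0.003, 0, 1]
    - [0.085, 0.002, 0.003, 0, 1]
    - [0.12, 0.002, 0.003, 0, 1]
    - [0.14, 0.002, 0.003, 0, 1]
    - [0.151, 0.002, 0.003, 0, 1]
    - [0.151, 0.002, 0.003, 0, 1]

```text
time_s: 28.25
tcp_pos: [519.4, -312.3, 40.2]
tcp_rot: [-2.225, 0.016, 2.192]
contact_force: [-0.2, 0.8, -3.7]
finger_gap: 0.364
```

Call:
send_rows:
  commands:
    - [0.001, 0, 0, 0, 1]
    - [0.003, 0, 0, 0, 1]
    - [0.003, 0, 0, 0, 1]

```text
time_s: 28.62
tcp_pos: [519.6, -312.5, 37.6]
tcp_rot: [-2.225, 0.017, 2.191]
contact_force: [-0.6, -0.2, -4.3]
finger_gap: 0.365
```

Call:
send_rows:
  commands:
    - [0.001, 0, 0, 0, 1]
    - [0.003, 0, 0, 0, 1]
    - [0.003, 0, 0, 0, 1]

```text
time_s: 29.0
tcp_pos: [520.0, -312.7, 36.5]
tcp_rot: [-2.227, 0.018, 2.191]
contact_force: [-2.3, 1.8, 4.8]
finger_gap: 0.368
```

Touchdown; release, rise and look at the dial and the tank.

Call:
send_rows:
  commands:
    - [0, 0, 0, 0, 0.5]
    - [0, 0, 0, 0, 0.45]
    - [0, 0, 0, 0, 0.45]
    - [-0.03, 0, 0, 0, 0.45]
    - [-0.08, 0, 0, 0, 0.45]
    - [-0.13, 0, 0, 0, 0.45]
    - [-0.18, 0, 0.03, 0, 0.45]
    - [-0.21, 0, 0.06, 0, 0.45]

```text
time_s: 30.0
tcp_pos: [457.2, -312.7, 248.5]
tcp_rot: [-2.232, 0.02, 2.189]
contact_force: [0.9, -0.2, -0.4]
finger_gap: 0.549
```

Call:
send_rows:
  commands:
    - [0.0, -0.005, 0.05, 0, 0.45]
    - [0.0, -0.01, 0.07, 0, 0.45]
    - [0, -0.01, 0.07, 0, 0.45]
    - [0, -0.01, 0.07, 0, 0.45]

```text
time_s: 30.5
tcp_pos: [388.4, -301.2, 247.3]
tcp_rot: [-2.234, 0.019, 2.188]
contact_force: [0.1, 0.1, 0.5]
finger_gap: 0.554
```

```bash
python3 - <<'E'
from h import *
s=ctrl.get_state();print(s["time_s"],s["tcp_pos"],s["finger_gap"],s["contact_force"]);d=grab("wrist");save(d,"w16")
print(proj(d,[(398,-306,131),(398,-306,95)]),sets(d,69))
a=d["img"][:,150:490]; t=grab("top");save(t,"top3")
b=cv2.resize(d["img"][110:290,230:410],None,fx=2.4,fy=2.4,interpolation=cv2.INTER_CUBIC)
c=np.zeros((440,790,3),np.uint8);c[:400,:340]=a;c[:432,350:782]=b
cv2.imwrite("pics/c16.png",c[:,:,::-1])
E
```

```text
30.5 [ 388.37527673 -301.21036157  247.25022889] 0.5541610869828664 [0.06619028 0.1185952  0.51324051]
[[320.18668388 184.17129492]
 [319.64058223 175.93316877]] [(99.9, -110.8, 41.8, 31.5, 22.9), (455.2, -170.6, 69.5, 69.4, 80.4)]
```

View pics/c16.png

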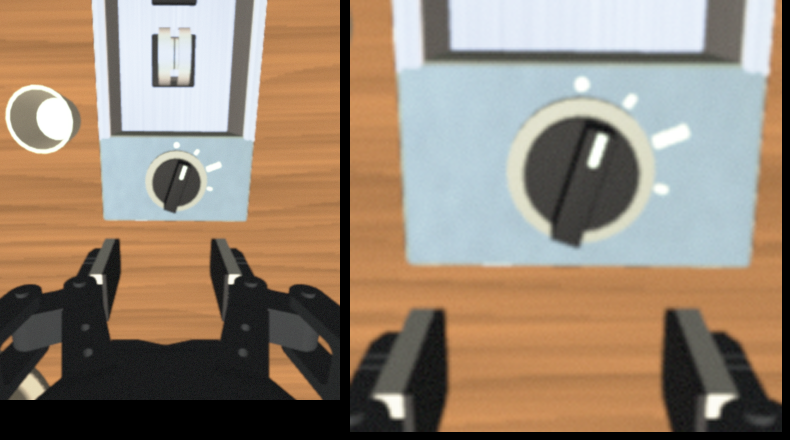

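```bash
python3 - <<'E'
from h import *
d=load("w16");im=d["img"]
hsv=cv2.cvtColor(im,cv2.COLOR_RGB2HSV);m=((hsv[...,2]>200)&(hsv[...,1]<30)).astype(np.uint8)
for c in cv2.findContours(m,cv2.RETR_EXTERNAL,cv2.CHAIN_APPROX_NONE)[0]:
    x,y,w,h=cv2.boundingRect(c)
    if 300<x<400 and 135<y<200:
        mk=np.zeros_like(m);cv2.drawContours(mk,[c],-1,1,-1);yy,xx=np.nonzero(mk)
        for z in (95,131):
            P=plane(d,np.c_[xx,yy],z)[:,:2];u=np.linalg.svd(P-P.mean(0))[2][0]
            print(len(xx),(x,y,w,h),z,P.mean(0).round(1),"dir",np.degrees(np.arctan2(u[1],u[0])).round(1),"len",np.ptp(P@u).round(1))
# dark bar top: mask darkest
g=hsv[...,2][130:220,300:345]; k=(g<48).astype(np.uint8)
print(np.percentile(g,[1,5,10,20,40]))
for thr in(40,55,70):
    k=((hsv[...,2]<thr)).astype(np.uint8); k[:130]=0;k[218:]=0;k[:,:290]=0;k[:,360:]=0
    for c in cv2.findContours(k,cv2.RETR_EXTERNAL,cv2.CHAIN_APPROX_NONE)[0]:
        if len(c)>30: P=plane(d,c.reshape(-1,2),131)[:,:2].astype(np.float32);print(thr,len(c),cv2.boundingRect(c),cv2.minAreaRect(P))
E
```

```text
1 (397, 191, 1, 1) 95 [ 380.6 -385.5] dir 0.0 len 0.0
1 (397, 191, 1, 1) 131 [ 390.3 -375.5] dir 0.0 len 0.0
60 (329, 166, 8, 14) 95 [ 401.4 -319.2] dir 160.2 len 14.3
60 (329, 166, 8, 14) 131 [ 408.6 -317.2] dir 160.2 len 12.5
41 (323, 142, 7, 7) 95 [ 429.3 -312.8] dir -105.2 len 6.5
41 (323, 142, 7, 7) 131 [ 433.1 -311.6] dir -105.2 len 5.7
1 (363, 138, 1, 1) 95 [ 435.2 -349.2] dir 0.0 len 0.0
1 (363, 138, 1, 1) 131 [ 438.2 -343.5] dir 0.0 len 0.0
1 (350, 138, 1, 1) 95 [ 435.4 -336.4] dir 0.0 len 0.0
1 (350, 138, 1, 1) 131 [ 438.4 -332.3] dir 0.0 len 0.0
1 (341, 138, 1, 1) 95 [ 435.6 -327.6] dir 0.0 len 0.0
1 (341, 138, 1, 1) 131 [ 438.6 -324.6] dir 0.0 len 0.0
6 (332, 138, 6, 1) 95 [ 435.7 -321.2] dir -91.1 len 4.9
6 (332, 138, 6, 1) 131 [ 438.7 -319. ] dir -91.1 len 4.3
[33.  56.  63.  66.8 84. ]
40 101 (315, 160, 25, 43) ((401.2094421386719, -307.83001708984375), (10.182060241699219, 40.84055709838867), 57.065120697021484)
55 110 (314, 160, 27, 45) ((400.6983337402344, -307.6952209472656), (12.631768226623535, 42.88233184814453), 56.05872344970703)
70 174 (305, 160, 44, 52) ((395.7197265625, -312.1778564453125), (34.24012756347656, 45.59099578857422), 50.939090728759766)
```

```bash
python3 - <<'E'
from h import *
d=load("w16");v=d["img"][156:216,304:350].max(2)
for r in range(0,60,2): print(156+r,' '.join('%3d'%a for a in v[r,::2]))
t=load("top3")
v=t["img"][258:292,440:478].max(2)
for r in range(0,34,2): print(258+r,' '.join('%3d'%a for a in v[r,::2]))
E
```

```text
156 212 195 184 219 226 226 227 225 225 225 222 222 222 224 224 224 225 223 221 215 195 206 212
158 200 195 222 225 226 226 223 212 193 178 147 153 155 171 188 211 221 223 223 223 220 206 204
160 211 224 227 226 223 205 156 102  74  71  69  67  42  41  64 105 159 205 222 223 223 222 218
162 225 226 227 220 164  96  69  72  72  73  73  60  28  23  23  26  41  94 176 219 222 222 222
164 225 226 221 154  82  72  73  70  69  69  71  53  38  56  48  56  27  27  72 161 218 222 220
166 225 220 154  75  71  71  70  69  73  69  70  40  48  73 134 238 178  61  49  79 164 220 222
168 224 168  78  72  72  72  71  70  71  71  62  33  63  74 212 255 235  78  56  65  87 180 219
170 210 105  74  70  71  71  71  73  71  69  49  40  72  94 250 255 167  68  59  66  67 120 209
172 163  79  72  72  72  73  71  74  69  68  42  53  73 152 254 253 113  65  62  68  65  72 162
174 109  74  74  72  72  70  71  70  70  59  32  65  75 219 255 236  76  62  65  66  65  65 116
176  90  74  72  70  67  68  69  68  71  49  36  68  95 251 255 161  66  63  70  68  68  67  83
178  78  72  69  69  73  68  71  70  65  33 
[... 2439 characters left out ...]
  62  55  57  41  42  56  53  54  49 155 177 176 180 180 180
276 188 176 188  51  58  61  48  41  59  54  63  57  45 161 203 180 185 180 179
278 191 140 193 101  51  60  46  40  50  71  96  88  53  96 206 149  87  67  62
280 186 178 177 191  69  56  46  48  42  33  48  42  47  44  37  44  44  50  45
282 175 185 135 190 186  78  35  37  44  55  51  58 113  56  45  46  49  64  57
284 176 182 177 160 190 192 184  80  47  67  79  68 153  63  61  47  47  46  41
286 185 186 187 183 180 180 190 123  51  70  79  51  99  50  52  48  35  46  40
288 182 185 184 189 184 183 186 113  76 132 174 173 199 188 193 189 193 156  58
290 190 186 190 186 187 189 190  89  71 129 177 185 205 198 203 205 207 209 107
```

```bash
python3 - <<'E'
from h import *
d=load("w16");s=ctrl.get_state();print(np.round(s["joint_positions"],2),R.from_rotvec(s["tcp_rot"]).as_matrix()[:,0].round(3))
P=plane(d,[(329,165),(341,167),(314.5,210),(326,211.5)],131);print(P.round(1).tolist(),P.mean(0))
u=P[0]+P[1]-P[2]-P[3];print(np.degrees(np.arctan2(u[1],u[0])),np.linalg.norm(u)/2)
# knob outline ring (beige) centre at ~z 97-107
hsv=cv2.cvtColor(d["img"],cv2.COLOR_RGB2HSV);print(hsv[172,300],hsv[200,300],hsv[150,300])
m=(hsv[...,2]<90).astype(np.uint8);m[:150]=0;m[222:]=0;m[:,:285]=0;m[:,365:]=0
c=max(cv2.findContours(m,0,1)[0],key=len);p=c.reshape(-1,2);q=p[(p[:,1]<200)];(cx,cy),r=cv2.minEnclosingCircle(q.astype(np.float32));print(cx,cy,r,plane(d,[(cx,cy)],107)[0],plane(d,[(cx,cy)],97)[0])
E
```

```text
[ 0.93  0.19 -0.35  1.64  0.05  1.31 -1.01] [ 0.02   0.002 -1.   ]
[[415.3, -314.1, 131.0], [413.3, -324.7, 131.0], [373.6, -300.4, 131.0], [371.9, -311.0, 131.0]] [ 393.52126756 -312.52836946  131.        ]
-18.226875208814 43.714661814865394
[ 30  22 224] [100  38 208] [100  40 216]
325.8690185546875 181.9996337890625 23.211868286132812 [ 394.33391025 -311.89914322  107.        ] [ 392.011214   -312.21621544   97.        ]
```

```bash
python3 - <<'E'
from h import *
print(move((393.8,-312.2,145),71),move((393.8,-312.2,112)))
E
```

```text
([array([102. ,  11.3,  -3.4]), np.float64(17.9)], 'yaw now -91.1') ([array([135. ,  11.3,  -2.7])], 'yaw now -91.1')
```

Call:
send_rows:
  commands:
    - [0.03, 0.011, -0.003, 9, 0.45]
    - [0.06, 0.011, -0.003, 18, 0.45]
    - [0.085, 0.011, -0.003, 18, 0.45]
    - [0.1, 0.011, -0.003, 18, 0.6]
    - [0.1, 0.011, -0.003, 18, 0.6]
    - [0.1, 0.011, -0.003, 18, 0.6]
  squeeze: 20

```text
time_s: 31.35
tcp_pos: [394.3, -312.4, 147.9]
tcp_rot: [-2.062, 0.337, 2.017]
contact_force: [0.1, -0.1, -0.1]
finger_gap: 0.4
```

```bash
python3 - <<'E'
from h import *
s=ctrl.get_state();print(s["time_s"],s["tcp_pos"],s["finger_gap"],s["contact_force"],move((393.8,-312.2,112),71))
d=grab("wrist");save(d,"w17")
hsv=cv2.cvtColor(d["img"],cv2.COLOR_RGB2HSV);m=((hsv[...,2]>190)&(hsv[...,1]<40)).astype(np.uint8)
for c in cv2.findContours(m,0,1)[0]:
    x,y,w,h=cv2.boundingRect(c)
    if 270<x<370 and 120<y<280 and w*h>20:
        mk=np.zeros_like(m);cv2.drawContours(mk,[c],-1,1,-1);yy,xx=np.nonzero(mk);P=plane(d,np.c_[xx,yy],131)[:,:2];u=np.linalg.svd(P-P.mean(0))[2][0]
        print((x,y,w,h),P.mean(0).round(1),np.degrees(np.arctan2(u[1],u[0])).round(1))
E
```

```text
31.35 [ 394.32329947 -312.39952853  147.9468282 ] 0.4003094432450678 [ 0.12439432 -0.08825264 -0.13672437] ([array([35.9,  0.3,  1.3]), np.float64(-0.0)], 'yaw now -109.0')
(362, 272, 9, 9) [ 362.4 -333.1] 136.5
(326, 246, 21, 27) [ 377.  -319.9] 120.1
(283, 244, 29, 41) [ 381.5 -293.8] 169.7
(313, 206, 6, 20) [ 408.5 -317.4] 160.6
```

Call:
send_rows:
  commands:
    - [0.015, 0, 0.001, 0, 0.6]
    - [0.03, 0, 0.001, 0, 0.6]
    - [0.035, 0, 0.001, 0, 0.6]
    - [0.035, 0, 0.001, 0, 0.6]
    - [0.035, 0, 0.001, 0, 1]
    - [0.035, 0, 0.001, 0, 1]
    - [0.035, 0, 0.001, 0, 1]
  squeeze: 20

```text
time_s: 32.28
tcp_pos: [394.5, -312.4, 113.6]
tcp_rot: [-2.063, 0.338, 2.016]
contact_force: [1.0, -0.8, 1.4]
finger_gap: 0.132
```

```bash
python3 - <<'E'
from h import *
s=ctrl.get_state();print(s["tcp_pos"],s["finger_gap"],s["contact_force"],s["wrist_torque"],move((393.8,-312.2,112),19.7))
E
```

```text
[ 394.53093812 -312.42142691  113.60858415] 0.13212203763750263 [ 1.02925459 -0.756035    1.37644043] [-0.06965595  0.07900536 -0.01463364] ([array([1.6, 0. , 0.8]), np.float64(51.3)], 'yaw now -109.0')
```

Call:
send_rows:
  commands:
    - [0, 0, 0, 8, 1]
    - [0, 0, 0, 17, 1]
    - [0, 0, 0, 26, 1]
    - [0, 0, 0, 35, 1]
    - [0, 0, 0, 44, 1]
    - [0, 0, 0, 51, 1]
    - [0, 0, 0, 51, 1]
    - [0, 0, 0, 51, 1]

```text
time_s: 33.28
tcp_pos: [393.7, -313.3, 113.6]
tcp_rot: [-1.476, 1.011, 1.442]
contact_force: [-2.6, -1.7, -0.7]
finger_gap: 0.133
```

Call:
send_rows:
  commands:
    - [0, 0, 0, 0, 0.6]
    - [0, 0, 0, 0, 0.6]
    - [0, 0, 0, 0, 0.6]
    - [-0.04, 0, 0, 0, 0.6]
    - [-0.09, 0, 0, 0, 0.6]
    - [-0.12, 0, 0, 0, 0.4]
    - [-0.12, 0, 0, 0, 0.4]

```text
time_s: 34.15
tcp_pos: [392.9, -314.0, 236.7]
tcp_rot: [-1.482, 1.011, 1.436]
contact_force: [0.4, 0.1, -0.1]
finger_gap: 0.599
```

```bash
cat >> h.py <<'E'
def marks(d):
    hsv=cv2.cvtColor(d["img"],cv2.COLOR_RGB2HSV);m=((hsv[...,2]>190)&(hsv[...,1]<40)).astype(np.uint8)
    for c in cv2.findContours(m,0,1)[0]:
        mk=np.zeros_like(m);cv2.drawContours(mk,[c],-1,1,-1);yy,xx=np.nonzero(mk);P=plane(d,np.c_[xx,yy],131)[:,:2]
        if 12<len(xx)<400 and np.linalg.norm(P.mean(0)-[394,-312])<45:
            u=np.linalg.svd(P-P.mean(0))[2][0];v=P.mean(0)-[393.9,-312.2];print(len(xx),P.mean(0).round(1),np.degrees(np.arctan2(u[1],u[0])).round(1),"from axis",np.linalg.norm(v).round(1),np.degrees(np.arctan2(v[1],v[0])).round(1))
E
python3 - <<'E'
from h import *
s=ctrl.get_state();print(s["time_s"],s["tcp_pos"],s["finger_gap"],move((400,-300,200),88))
for n in("wrist","top"):
    d=grab(n);save(d,"dial_"+n);print(n);marks(d)
print(sets(load("dial_top")))
E
```

```text
34.15 [ 392.93971973 -314.03456086  236.66162932] 0.5986854974597353 ([array([ 36.8, -10.6,  11.3]), np.float64(-67.9)], 'yaw now -159.9')
wrist
30 [ 371.7 -346.1] 138.4 from axis 40.5 -123.2
211 [ 407.3 -353.7] 129.5 from axis 43.6 -72.1
top
50 [ 401.5 -287.4] 161.7 from axis 25.9 73.0
[(195.8, 742.1, 26.5, 58.0, 0.0), (454.1, -166.4, 70.3, 70.3, 89.1), (613.8, 86.3, 32.6, 51.3, 82.8), (693.3, -772.6, 33.0, 30.6, 85.4), (780.4, -16.8, 55.1, 54.4, 43.7)]
```

```bash
python3 - <<'E'
from h import *
d=load("dial_wrist");hsv=cv2.cvtColor(d["img"],cv2.COLOR_RGB2HSV)
yy,xx=np.mgrid[0:400,0:640];P=plane(d,np.c_[xx.ravel(),yy.ravel()],131)[:,:2];v=P-[393.9,-312.2];rad=np.linalg.norm(v,axis=1)
for thr in(150,200):
    k=(hsv[...,2].ravel()>thr)&(hsv[...,1].ravel()<60)&(rad<22)
    print(k.sum());Q=P[k]
    if k.sum()>5:
        u=np.linalg.svd(Q-Q.mean(0))[2][0];w=Q.mean(0)-[393.9,-312.2];print(Q.mean(0),np.degrees(np.arctan2(u[1],u[0])),np.degrees(np.arctan2(w[1],w[0])))
px=proj(d,[(393.9,-312.2,131)])[0].astype(int);print(px)
g=d["img"].max(2)[px[1]-30:px[1]+31:3,px[0]-33:px[0]+34:3]
for r in g: print(' '.join('%3d'%a for a in r))
E
```

```text
320
[ 393.30882146 -306.21412271] -170.27715574109936 95.64036727756879
242
[ 393.94762292 -306.9765161 ] 94.81315761840672 89.47764424341058
[316 198]
212 207 206 202 209 221 223 216 152  88  45  45  44  43  90 163 219 223 224 199 200 203 204
210 209 207 196 223 222 196  78  72  62  18  18  24  26  72  71  90 200 223 223 195 202 205
255 238 204 220 222 197  75  73  74  59  61 216 148  66  72  75  74  75 204 223 220 189 206
253 229 217 222 215  86  74  72  73  65  72 254 217  69  73  71  72  74  82 217 223 208 204
203 205 219 221 163  72  70  71  76  62  76 254 217  71  71  74  71  74  71 162 222 219 205
204 204 221 218  94  71  70  70  73  61  76 254 214  69  69  73  72  72  70 103 219 219 204
207 210 220 204  71  73  73  72  71  62  72 253 210  68  69  71  72  71  71  78 208 220 209
205 211 219 181  69  70  70  70  72  63  70 100  90  70  70  73  71  70  70  71 190 221 211
207 209 220 174  71  71  71  71  67  65  69  69  70  67  70  73  74  74  71  69 186 220 209
206 205 219 191  72  68  71  74  70  62  70  68  70  70  69  72  74  70  72  71 198 220 206
210 205 218 211  79  70  71 
[... 283 characters left out ...]
  62  67  65  65  62  67  67  69  77 187 219 208 205 205
208 206 205 206 210 218 184  84  66  57  64  67  63  66  63  65  85 191 219 212 208 208 207
208 208 207 206 208 209 218 208 148  77  67  67  64  63  88 149 210 220 211 206 207 208 210
209 210 208 210 212 209 206 211 216 158  63  65  63  65 210 218 210 202 205 204 204 207 210
211 210 208 206 207 208 209 206 205 150  64  65  62  73 196 201 202 204 204 207 208 206 202
212 213 209 210 210 209 210 207 206 171 106 105 104 110 197 201 205 205 205 208 211 207 185
209 210 211 211 211 213 213 211 208 204 202 204 205 206 205 203 207 210 208 208 209 204 170
213 209 209 208 212 212 210 210 209 207 206 206 206 206 206 207 209 206 208 209 209 190 169
```

```bash
python3 - <<'E'
from h import *
print(sets(load("dial_top"))[2]); print(move((500,-120,215),83),move((616,85,195),83))
E
```

```text
(613.8, 86.3, 32.6, 51.3, 82.8)
([array([  20.4, -168.1,  143.8]), np.float64(-63.0)], 'yaw now -160.0') ([array([  42.8, -346.9,  296.9]), np.float64(-63.0)], 'yaw now -160.0')
```

Call:
send_rows:
  commands:
    - [0.005, -0.043, 0.037, -8, 0.3]
    - [0.01, -0.086, 0.074, -16, 0.3]
    - [0.016, -0.13, 0.111, -24, 0.3]
    - [0.021, -0.173, 0.148, -32, 0.3]
    - [0.027, -0.216, 0.185, -40, 0.3]
    - [0.032, -0.26, 0.222, -48, 0.3]
    - [0.037, -0.303, 0.26, -56, 0.3]
    - [0.042, -0.347, 0.297, -63, 0.3]

```text
time_s: 35.25
tcp_pos: [615.7, 86.6, 193.5]
tcp_rot: [-2.181, 0.127, 2.141]
contact_force: [0.2, 0.0, -0.3]
finger_gap: 0.7
```

```bash
python3 - <<'E'
from h import *
d=grab("wrist");d=grab("wrist");save(d,"w18")
s=ctrl.get_state();print(s["time_s"],s["tcp_pos"],s["finger_gap"],s["contact_force"]);print([o for o in sets(d) if o[0]>500]);print(move((617,85,195),83))
E
```

```text
35.35 [615.01386549  95.06897725 192.25191826] 0.7011122424496159 [-1.04986036 -1.12070336 -0.67386837]
[(620.7, 84.8, 33.2, 49.3, 81.6), (662.9, 247.7, 67.1, 35.4, 61.7), (767.3, 211.5, 19.8, 60.6, 24.1)]
([array([-2.8,  9.8, -3.1]), np.float64(0.8)], 'yaw now -96.2')
```

Call:
send_rows:
  commands:
    - [0, 0.009, -0.003, 1, 0.3]
    - [0, 0.01, -0.003, 1, 0.3]
    - [0, 0.01, -0.003, 1, 0.3]

```text
time_s: 35.72
tcp_pos: [616.7, 82.4, 192.1]
tcp_rot: [-2.168, 0.131, 2.134]
contact_force: [-0.7, 0.8, -0.1]
finger_gap: 0.7
```

```bash
python3 - <<'E'
from h import *
d=grab("wrist");save(d,"w19")
s=ctrl.get_state();print(s["time_s"],s["tcp_pos"],s["finger_gap"],s["contact_force"]);print([o for o in sets(d) if o[0]>500]);print(move((618,85,19.5),82.5))
E
```

```text
35.775 [616.84641973  82.95393427 192.39962981] 0.6993216064776276 [-0.2064741  -0.15135842 -0.12556785]
[(621.0, 85.4, 32.6, 49.2, 82.7), (641.4, 247.1, 50.7, 62.5, 3.6), (767.8, 210.8, 18.8, 59.2, 28.8)]
([array([172.9,  -0.7,   1.9]), np.float64(0.1)], 'yaw now -97.4')
```

Call:
send_rows:
  commands:
    - [0.05, -0.001, 0.001, 0, 0.3]
    - [0.1, -0.001, 0.001, 0, 0.3]
    - [0.14, -0.001, 0.001, 0, 0.3]
    - [0.163, -0.001, 0.001, 0, 0.3]
    - [0.173, -0.001, 0.001, 0, 0.3]
    - [0.173, -0.001, 0.001, 0, 0.3]
    - [0.173, -0.001, 0.001, 0, 1]
    - [0.173, -0.001, 0.001, 0, 1]
  squeeze: 60

```text
time_s: 36.78
tcp_pos: [620.3, 85.4, 21.3]
tcp_rot: [-2.172, 0.13, 2.13]
contact_force: [1.5, 0.9, 5.6]
finger_gap: 0.37
```

Call:
send_rows:
  commands:
    - [0, 0, 0, 0, 1]
    - [0, 0, 0, 0, 1]
    - [-0.02, 0, 0, 0, 1]
    - [-0.06, 0, 0, 0, 1]
    - [-0.11, 0, 0, 0, 1]
    - [-0.13, 0, 0, 0, 1]
    - [-0.13, 0, 0, 0, 1]

```text
time_s: 37.65
tcp_pos: [619.2, 85.2, 154.4]
tcp_rot: [-2.178, 0.128, 2.123]
contact_force: [-0.3, 0.1, -4.0]
finger_gap: 0.363
```

```bash
python3 - <<'E'
from h import *
s=ctrl.get_state();print(s["time_s"],s["tcp_pos"],s["finger_gap"],s["contact_force"])
# tray centre from c1 corners of the rim
t=load("top0");c=lambda L:[(170+x/2.4-.3,110+y/2.4-.3) for x,y in L]
P=plane(t,c([(27,147),(166,138),(177,352),(36,360)]),28);print(P.round(),P.mean(0));u=P[0]+P[1]-P[2]-P[3];print(np.degrees(np.arctan2(u[1],u[0])))
print(move((P.mean(0)[0]+2,P.mean(0)[1],150),93),move((P.mean(0)[0]+2,P.mean(0)[1],31),93))
E
```

```text
37.65 [619.15396081  85.16306327 154.36902067] 0.36323149296676543 [-0.26141321  0.06971092 -4.02253306]
[[657. 385.  28.]
 [666. 228.  28.]
 [428. 210.  28.]
 [420. 366.  28.]] [542.75797198 297.10812404  28.        ]
4.463040597356565
([array([   4.1, -200.6,  101. ]), np.float64(-10.4)], 'yaw now -97.4') ([array([ 123. , -199.3,  104. ]), np.float64(-10.4)], 'yaw now -97.4')
```

Call:
send_rows:
  commands:
    - [0, -0.05, 0.026, -3, 1]
    - [0, -0.1, 0.052, -6, 1]
    - [0, -0.15, 0.078, -9, 1]
    - [0, -0.19, 0.1, -10, 1]
    - [0, -0.2, 0.103, -10, 1]
    - [0.03, -0.2, 0.103, -10, 1]
    - [0.07, -0.2, 0.103, -10, 1]
    - [0.1, -0.2, 0.103, -10, 1]

```text
time_s: 38.65
tcp_pos: [544.4, 294.7, 50.7]
tcp_rot: [2.225, 0.053, -2.176]
contact_force: [0.7, 0.0, -4.2]
finger_gap: 0.366
```

Call:
send_rows:
  commands:
    - [0.01, 0, 0, 0, 1]
    - [0.021, 0, 0, 0, 1]
    - [0.021, 0, 0, 0, 1]

```text
time_s: 39.02
tcp_pos: [544.9, 294.5, 29.5]
tcp_rot: [2.224, 0.052, -2.176]
contact_force: [0.1, 0.2, -3.5]
finger_gap: 0.369
```

Call:
send_rows:
  commands:
    - [0.001, 0, 0, 0, 1]
    - [0.003, 0, 0, 0, 1]
    - [0.003, 0, 0, 0, 1]

```text
time_s: 39.4
tcp_pos: [545.7, 294.9, 27.4]
tcp_rot: [2.227, 0.053, -2.175]
contact_force: [0.7, 0.7, -2.3]
finger_gap: 0.367
```

Call:
send_rows:
  commands:
    - [0.001, 0, 0, 0, 1]
    - [0.001, 0, 0, 0, 1]

```text
time_s: 39.65
tcp_pos: [545.8, 295.0, 27.3]
tcp_rot: [2.228, 0.053, -2.174]
contact_force: [-2.1, -2.2, 3.7]
finger_gap: 0.366
```

Call:
send_rows:
  commands:
    - [0, 0, 0, 0, 0.5]
    - [0, 0, 0, 0, 0.45]
    - [0, 0, 0, 0, 0.45]
    - [-0.03, 0, 0, 0, 0.45]
    - [-0.08, 0, 0, 0, 0.45]
    - [-0.13, 0, 0.02, 0, 0.45]
    - [-0.19, 0, 0.05, 0, 0.45]
    - [-0.22, 0, 0.06, 0, 0.45]

```text
time_s: 40.65
tcp_pos: [479.5, 293.0, 249.2]
tcp_rot: [2.231, 0.058, -2.17]
contact_force: [-0.5, 0.6, -0.8]
finger_gap: 0.55
```

```bash
python3 - <<'E'
from h import *
t=grab("top");save(t,"topE");t0=load("top0");s=ctrl.get_state();print(s["time_s"],s["tcp_pos"],s["finger_gap"],s["contact_force"])
w=grab("wrist");save(w,"wE")
print("tray", [o for o in sets(w,60) if abs(o[0]-543)<60 and abs(o[1]-297)<60])
# tank: dark feet/gaps vs initial image, inside the tank
df=(np.abs(t["img"].astype(int)-t0["img"].astype(int)).max(2)>40).astype(np.uint8)
df=cv2.morphologyEx(df,cv2.MORPH_OPEN,np.ones((3,3)))
for c in cv2.findContours(df,0,1)[0]:
    if cv2.contourArea(c)>25: x,y,a,b=cv2.boundingRect(c);print((x,y,a,b),plane(t,[(x+a/2,y+b/2)],45)[0].round())
marks(t)
v=t["img"][258:292:2,440:478:2].max(2)
for r in v: print(' '.join('%3d'%a for a in r))
E
```

```text
40.7 [479.9678844  294.58629039 253.64388677] 0.5466268313794406 [-1.0316228   1.18831646  2.9587193 ]
tray []
(566, 372, 74, 28) [ 128. -665.   45.]
(433, 212, 21, 22) [ 515. -307.   45.]
(202, 203, 23, 22) [539. 287.  45.]
(0, 189, 202, 211) [332. 572.  45.]
(317, 186, 22, 24) [580. -12.  45.]
(433, 179, 20, 23) [ 598. -308.   45.]
(282, 175, 21, 23) [611.  81.  45.]
(347, 174, 19, 23) [613. -87.  45.]
23 [ 409.1 -337.9] 105.2 from axis 29.9 -59.4
83 [ 402.  -293.9] 154.8 from axis 20.0 66.2
191 189 194 184 187 187 183 255 187 191 183 175 180 185 185 184 184 184 180
189 190 190 191 187 185 148 175 155 182 178 235 180 184 186 180 181 183 180
189 188 197 135 180 189 199 195 195 192 189 238 181 182 182 186 184 179 181
188 194 122 189 199 139  68  65  60  93 181 188 182 177 183 181 179 178 182
191 162 181 196  70  53  63  65  60  62  58 136 195 181 181 224 233 179 182
188 150 201 104  54  63  59  61  55  57  59  49 127 166 255 255 240 184 184
190 180 194  58  65  62  63  58  60  50  48  33  41  45 159 191 177 184 175
164 187 156  59  63  60  52  48  43  48  55  63 205 255 186 187 179 182 185
187 189 161  45  46  42  46  60  60  65  63  61 116  74  99 184 187 185 181
192 176 195  43  37  68  61  58  59  59  50  56  54 162 209 184 179 182 184
190 144 202 109  42  57  68  59  62  63  58  63  58 176 219 198 180 183 185
187 180 187 192  79  57  60  64  57  62  54  54 126 185 181 178 178 183 181
181 186 140 196 191  83  59  54  54  58  54 123 193 175 182 175 178 184 185
185 183 182 158 194 194 189 150 116 141 191 188 181 184 178 180 183 181 182
191 188 187 184 181 182 184 195 195 186 180 185 184 185 176 182 179 179 182
186 182 188 185 185 184 186 182 182 186 187 185 182 181 181 184 181 181 189
192 191 194 186 190 192 191 188 183 183 180 183 187 188 181 184 185 180 180
```

```bash
python3 - <<'E'
from h import *
t=load("topE")["img"].max(2);t0=load("top0")["img"].max(2)
for n,(x,y) in {"L0":(292,186),"L":(213,214),"M":(443,190),"R":(443,223)}.items():
    print(n); a=(t0 if n=="L0" else t)[y-13:y+14:2,x-12:x+13:2]
    for r in a: print(' '.join('%3d'%v for v in r))
E
```

```text
L0
161 155 154 157 151 149 158 157 162 159 157 160 154
162 167 145 178 170 143 168 148 142 137 164 166 163
165 162 116 208 205 221 235 201 205  89  90 122 162
166 162 128 211 207  86 146 208 210  95  63  85 171
151 146 139 234 214  79 166 217 212  70  70  85 150
157 157 213 237 231  80 212 230 188  59  62 104 162
169 158 215 235 194  98 238 233 148  62  66 145 169
178 164 227 226 146  77 233 233 115  65  57 185 183
180 170 220 211 149 132 217 222  91  69  75 190 176
186 134 206 204 218 228 218 219  98  72  84 191 186
188 102 181 184 117 108 203 202  88  64  98 192 190
184 118  77  83  94  68 137 149  88  68 103 183 185
175 183 188 189 186 190 149 122 104  98 160 191 185
174 172 173 171 174 171 168 173 180 178 176 173 170
L
242 247 248 240 242 245 248 240 239 234 230 240 242
242 247 196 166 123 181 167 161 100 171 118 155 246
242 232 203 212 252 214 213 167  91  88  78  80 250
242 219 212 161 107 215 218 120  95  92  78  69 254
243 219 224 133 101 229 229 109  77  86  78  79 253
240 235 238 139 115 238 238 105  73  77  77  77 253
242 238 241 137 117 241 242 119  73  74  83  85 253
240
[... 1120 characters left out ...]
 241 243 240 240 236 237
242 145 139 135 113 133 143 180 112 135 136 175 238
243  95  61  74 105 125 208 200 236 249 205 201 237
244  97  65  89 103 104 211 215 184 177 211 211 226
243 103  64  92  63  96 223 218 199 182 210 222 229
244 115  60  90  57  95 238 232 236 218 215 231 231
244 119  68 101  54  92 244 238 240 235 233 234 235
243 116  65  87  55  92 243 237 240 235 228 234 235
242 111  67  94  59  96 228 228 227 183 219 231 229
243 118  64  87  97 101 221 222 230 208 214 220 230
244 114  63  81 109 116 216 219 167 213 220 212 234
240 119  55  55  90 150 179 181  84 151 190 187 236
237 240 250 252 251 248 245 249 222 198 201 242 236
235 233 237 235 234 236 235 238 240 239 235 239 236
```

All three sets stand upright with the webs and foot visible, in the right places. The feeler and the other things show no change, and the robot is clear.

```bash
python3 -c "
from bench import ctrl
print(ctrl.hand_in())"
```

```text
the job is handed in; nothing more can be done
None
```

I finished the job and handed it in at about 41 s of the 208 s allowed; the hand-in gives no verdict.

**Testing:** The blade slid about 22 mm into the left set until it stopped on the axle, at up to about 14 N. It jammed 7 mm below the rims in the middle and right sets, pressed with roughly 9 to 12 N.

**Placing:** The left set is in the plywood tray, within about 10 mm of its middle. The middle and right sets are in the steel tank, about 20 mm beyond and 65 mm before its middle. The feeler is back in its holder with the collar seated.

**Dial:** It started between the dot and the first short mark. I turned it to the long mark after both jammed sets were in the tank. After release it read about 1.19 rad against the 1.2 target.

**Last checks:**
- The final overhead picture showed all three sets upright, with no change at the feeler or the other things in view. No set appeared to have been knocked aside.
- The gripper was open and well clear of everything.
- The colour detector did not pick out the set in the pale tray from the wrist camera, so I confirmed that one from the overhead pixels only.
- I first took the holder's top to be 72 mm up; it is 60 mm, so I gripped the feeler 12 mm lower relative to its handle than intended. The left test briefly looked like a jam until I corrected for this.

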